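# Put three grinding arbors back in their own cradles

## Robot

A 6-joint arm with a two-finger parallel gripper is mounted at the origin on the work surface. World frame = base frame: x ahead of the robot, y to its left, z up, the work surface at z = 0. Lengths are in m, angles in degrees, forces in N, time in s.
With the tool pointing down it reaches from about 0.325 to 0.85 m from the base axis. Payload 4.4 kg.
Tool frame: the origin (TCP) lies between the finger pads; the fingertips stand 19 mm ahead of it and the grasp point (between the pads) is the TCP; z points along the fingers, y is the direction in which the jaws open and shut (so a half turn about z gives the same grasp; the last joint's range is limited). The gripper opens to 94 mm and grips with 3 to 60 N. Pads are 16 mm wide; open, the fingers measure 119 mm over their backs; the gripper's body (75 mm by 177 mm) begins 78 mm behind the grasp point.
Start: joints at [56.121, 11.837, 88.321, -0, 79.842, -8.623], TCP at [0.245, 0.52, 0.224] pointing down, gripper open.
Joint ranges: [-156.59, 156.59], [-49.26, 127.26], [12.9, 141.05], [-63.56, 243.56], [4.71, 150.69], [-161.64, 161.64]. Speed limits (degrees/s): [159.86, 159.86, 180, 180, 180, 180].

## Interface

Orientations are given as a 3x3 rotation matrix whose columns are the frame's x, y, z axes.
In Python, from plant import * gives the robot as it stands. The module is installed in compiled form; this text tells all that it offers.
- The arm moves only by the tool jog_arm, never from a script. Its argument "series" is text: rows parted by semicolons, each of 5 numbers parted by spaces: the closure, from 0 (fully open) to 1 (shut), then the shift along the tool's x, y, z in cm, then the turn about the tool's z in degrees. In form: jaw tx ty tz twist; .... A call has 1 to 12 rows; each row shifts and turns the commanded pose from where the row before left it, along the tool's axes as they then stand; what a row does not reach is not made up. A row lasts 1/8 s, in which the tool goes at most 62.5 mm and 10.7 degrees, less where a joint would pass 70% of its speed; a pose out of reach is approached as far as the arm can. A call with a gripper value outside its range is refused whole. The fingers move at their own pace and stop on an object; the grip force is fixed at half the most. Time passes only in rows, so rows that do not move let the fingers close. It gives the time, the measured TCP pose, the force and the opening at its end, in the units of the state.
- get_obs(): the state, without advancing time (a new reading comes with each control period).
- get_image(name): name is "scene" or "side" or "wrist"; returns the picture (400x640x3 uint8, blue, green, red); there is no depth.
- get_calibration(name): a dict with "K" (3x3 intrinsics, pixels), "k1" (the pictures are not rectified: a ray, as slopes to the right and down, at radius r is drawn at 1 + k1 r^2 times it, then the intrinsics apply), "camera_from_world" (4x4, takes a point from world to camera coordinates). Camera axes: x right, y down, z forward; pixel columns grow to the right and rows downward; lengths in m; the calibration is good to about 2 mm. A picture is of the moment at which its call begins: read the wrist's pose just before it. get_calibration takes no time and is no camera call; for the wrist camera it gives the pose at the moment of the call.
- close_job(): hands the job in, once; it reports no verdict.
The state is a dict: "t": time; "q": joint angles; "qvel": joint speeds; "joint_efforts": joint torques, N m; "position": TCP position; "tcp_rot": TCP orientation; "force": force on the tool from outside, world axes, zero at the start; "moment": the same for the moment, N m; "grip_width": finger opening in m.
Only numpy, scipy, OpenCV 4.12 (cv2) and the standard library are available. Lean on these libraries where they do the work, as an engineer would, in place of code of your own. Each camera call takes 0.05 s, during which the arm holds its last target.

## Task

The three grinding arbors lie in one another's cradles: using the empty ribbed bed to park one of them on the way, put every arbor into the cradle painted in the colour of its bands, lying centred in both Vs. Lay them down without dropping them, never let one down onto the bench, and leave the cup wheel, the oil bottle and the flat wheel standing where they are.

Things in the scene. Friction and masses are not known exactly. Their poses are not given: they have to be found in the camera images.
- red_arbor_center (a point): Loose steel grinding arbor with two red bands: round bar lying level, 160 mm long, 0.3 to 0.52 kg, starting in the blue cradle. Point: its centre, on the axis; x along the bar, y and z turn as it rolls. 24 mm diameter over the middle 120 mm, thinner at both ends (dark taper, dark nose). Bands 14 to 32 mm either side of centre; grip the plain steel between. Either end may point either way.
- blue_arbor_center (a point): Loose steel grinding arbor with two blue bands: round bar lying level, 160 mm long, 0.3 to 0.52 kg, starting in the yellow cradle. Point: its centre, on the axis; x along the bar, y and z turn as it rolls. 24 mm diameter over the middle 120 mm, thinner at both ends (dark taper, dark nose). Bands 14 to 32 mm either side of centre; grip the plain steel between. Either end may point either way.
- yellow_arbor_center (a point): Loose steel grinding arbor with two yellow bands: round bar lying level, 160 mm long, 0.3 to 0.52 kg, starting in the red cradle. Point: its centre, on the axis; x along the bar, y and z turn as it rolls. 24 mm diameter over the middle 120 mm, thinner at both ends (dark taper, dark nose). Bands 14 to 32 mm either side of centre; grip the plain steel between. Either end may point either way.
- red_cradle: Fixed red cradle: base plate 156 x 76 x 10 mm, two V supports 12 mm thick centred at x = +-40 mm. Origin: centre of underside, on the bench; x along the bar in it, z up. A seated arbor's axis lies along x, 45 mm above the origin. Vs 37 mm wide at the mouth, 46 mm high; between them 68 mm is free for fingers, down to the plate (10 mm).
- blue_cradle: Fixed blue cradle: base plate 156 x 76 x 10 mm, two V supports 12 mm thick centred at x = +-40 mm. Origin: centre of underside, on the bench; x along the bar in it, z up. A seated arbor's axis lies along x, 45 mm above the origin. Vs 37 mm wide at the mouth, 46 mm high; between them 68 mm is free for fingers, down to the plate (10 mm).
- yellow_cradle: Fixed yellow cradle: base plate 156 x 76 x 10 mm, two V supports 12 mm thick centred at x = +-40 mm. Origin: centre of underside, on the bench; x along the bar in it, z up. A seated arbor's axis lies along x, 45 mm above the origin. Vs 37 mm wide at the mouth, 46 mm high; between them 68 mm is free for fingers, down to the plate (10 mm).
- ribbed_bed: Fixed ribbed bed, empty: black plate 156 x 100 x 10 mm, two rails at x = +-40 mm with white round ribs along x at y = +-12, +-36 mm, tops 38 mm high. Origin: centre of underside, on the bench; z up. An arbor lies along x in a hollow (y = -24, 0 or 24 mm), axis 45 mm above the origin. Between the rails 62 mm is free for fingers, down to the plate (10 mm).
- cup_wheel: Loose small pink grinding cup wheel with a yellow hub, 46 mm across the top, 31 mm high, origin at the centre of its underside; not part of the job. It stands in line with the red cradle, its centre 118 mm beyond (+x) that cradle's centre along the cradle's x
- oil_bottle: Loose amber oil bottle with a black cap, 38 mm in diameter, 75 mm high, origin at the centre of its underside; not part of the job. It stands in line with the blue cradle, its centre 118 mm beyond (+x) that cradle's centre along the cradle's x
- flat_wheel: Loose flat grey grinding wheel with a green label, lying, 48 mm in diameter, 14 mm high, origin at the centre of its underside; not part of the job. It stands in line with the yellow cradle, its centre 118 mm short of (-x) that cradle's centre along the cradle's x

How it is judged (in metres and radians):
On the way:
1. one of the arbors, released, lies at rest on the ribbed bed along its ribs (((x of red_arbor_center in the frame of ribbed_bed between -0.02 and 0.02 m and y of red_arbor_center in the frame of ribbed_bed between -0.032 and 0.032 m and z of red_arbor_center in the frame of ribbed_bed between 0.039 and 0.051 m and angle between the x axis of red_arbor_center and the x axis of ribbed_bed, either way round below 0.15 rad and linear speed of red_arbor below 0.02 m/s and angular speed of red_arbor below 0.3 rad/s and contact force between red_arbor and the fingers below 0.3 N) or (x of blue_arbor_center in the frame of ribbed_bed between -0.02 and 0.02 m and y of blue_arbor_center in the frame of ribbed_bed between -0.032 and 0.032 m and z of blue_arbor_center in the frame of ribbed_bed between 0.039 and 0.051 m and angle between the x axis of blue_arbor_center and the x axis of ribbed_bed, either way round below 0.15 rad and linear speed of blue_arbor below 0.02 m/s and angular speed of blue_arbor below 0.3 rad/s and contact force between blue_arbor and the fingers below 0.3 N) or (x of yellow_arbor_center in the frame of ribbed_bed between -0.02 and 0.02 m and y of yellow_arbor_center in the frame of ribbed_bed between -0.032 and 0.032 m and z of yellow_arbor_center in the frame of ribbed_bed between 0.039 and 0.051 m and angle between the x axis of yellow_arbor_center and the x axis of ribbed_bed, either way round below 0.15 rad and linear speed of yellow_arbor below 0.02 m/s and angular speed of yellow_arbor below 0.3 rad/s and contact force between yellow_arbor and the fingers below 0.3 N))), for 0.2 s.
At the end, for the whole second after the job is handed in: Each arbor lies in the cradle of its own colour: centre within 14 mm of the cradle's centre lengthwise and 6 mm sideways, axis 39 to 51 mm above the cradle's underside and within 0.15 rad of the cradle's x (either way round), at rest (under 0.02 m/s and 0.3 rad/s) and not touched by the fingers (x of red_arbor_center in the frame of red_cradle between -0.014 and 0.014 m and y of red_arbor_center in the frame of red_cradle between -0.006 and 0.006 m and z of red_arbor_center in the frame of red_cradle between 0.039 and 0.051 m and angle between the x axis of red_arbor_center and the x axis of red_cradle, either way round below 0.15 rad and linear speed of each of red_arbor, blue_arbor, yellow_arbor below 0.02 m/s and angular speed of each of red_arbor, blue_arbor, yellow_arbor below 0.3 rad/s and contact force between each of red_arbor, blue_arbor, yellow_arbor and the fingers below 0.3 N and x of blue_arbor_center in the frame of blue_cradle between -0.014 and 0.014 m and y of blue_arbor_center in the frame of blue_cradle between -0.006 and 0.006 m and z of blue_arbor_center in the frame of blue_cradle between 0.039 and 0.051 m and angle between the x axis of blue_arbor_center and the x axis of blue_cradle, either way round below 0.15 rad and x of yellow_arbor_center in the frame of yellow_cradle between -0.014 and 0.014 m and y of yellow_arbor_center in the frame of yellow_cradle between -0.006 and 0.006 m and z of yellow_arbor_center in the frame of yellow_cradle between 0.039 and 0.051 m and angle between the x axis of yellow_arbor_center and the x axis of yellow_cradle, either way round below 0.15 rad).
It fails at once if an arbor goes down onto the bench (its centre under 22 mm) (height (world z) of any of red_arbor_center, blue_arbor_center, yellow_arbor_center below 0.022 m).
It fails at once if an arbor is dropped (falls freely at over 0.7 m/s, some 25 mm) ((linear speed of red_arbor above 0.7 m/s and contact force between red_arbor and the fingers below 0.1 N) or (linear speed of blue_arbor above 0.7 m/s and contact force between blue_arbor and the fingers below 0.1 N) or (linear speed of yellow_arbor above 0.7 m/s and contact force between yellow_arbor and the fingers below 0.1 N)).
It fails at once if the cup wheel, oil bottle or flat wheel is moved by more than 20 mm or tipped (distance of any of cup_wheel, oil_bottle, flat_wheel from where it was at the start of the episode above 0.02 m or angle between any of cup_wheel, oil_bottle, flat_wheel's own z axis and vertical above 0.4 rad).
It also fails if it takes over 106 s, if anything falls off the work surface, if the arm or the gripper's body presses on something with over 40 N, if the wrist force passes 120 N, or if a joint passes its speed limit or range.

## Working session

There is one attempt and no reset: what is moved stays moved. The work goes in short steps, Python scripts to look and compute and a tool call to move; the robot and the scene stay as the last step left them, time stands still between calls to the robot, and variables do not carry over. Pictures are saved under pics/ and viewed, and the job is handed in when it is done.

Besides the shell and the picture viewer there is one more tool, called after "Emit:" in YAML: its name, and indented under it one key for each argument. jog_arm: Moves the arm, as the interface text tells. Its arguments: {"type":"object","properties":{"series":{"type":"string"}},"required":["series"]}

```bash
mkdir -p pics; ls; python3 - <<'E'
from plant import *
import cv2
o=get_obs()
print({k:(v if not hasattr(v,'tolist') else v.tolist()) for k,v in o.items()})
for n in ("scene","side","wrist"):
    c=get_calibration(n); print(n,c)
    cv2.imwrite(f"pics/{n}0.png",get_image(n))
E
```

```text
pics
{'t': 0.0, 'q': [56.12038207296674, 11.883289933820194, 88.40377547882255, 0.00020346766051567328, 79.83977687030182, -8.62408067656647], 'qvel': [-0.06183928795432159, 0.015098400918512006, -0.012117992165470973, -0.0012720319910211695, -0.0014106700365506045, 0.09052834732786148], 'joint_efforts': [0.00011655200069071725, -37.087297439575195, -28.14126491546631, 0.06987038534134626, 0.036265652161091566, -0.0001808664774216595], 'position': [0.2449231825113624, 0.5193991563770659, 0.22330872873828683], 'tcp_rot': [[-0.9044134398628453, 0.4266553640190791, -0.001236991997863864], [0.42665702536143996, 0.9044116385119092, -0.0018359830966481448], [0.00033541792318090414, -0.002188259114174059, -0.9999975495054304]], 'force': [-0.24824070532623085, 1.086686156103284, -0.3303929299275385], 'moment': [0.04573686958073846, 0.015448382142159003, -0.039549408932311285], 'grip_width': 0.09381206825035857}
scene {'K': array([[368.64427008,   0.        , 311.16676006],
       [  0.        , 368.64427008, 205.07213602],
       [  0.        ,   0.        ,   1.        ]]), 'k1': 0.00620144
[... 502 characters left out ...]
 0.88614158, -0.46335498,  0.00743404, -0.50182309],
       [-0.36186455, -0.70188981, -0.61351833,  0.23212113],
       [ 0.28949465,  0.54097399, -0.78964549,  0.87966404],
       [ 0.        ,  0.        ,  0.        ,  1.        ]])}
wrist {'K': array([[321.11894577,   0.        , 323.02886362],
       [  0.        , 321.11894577, 194.7108248 ],
       [  0.        ,   0.        ,   1.        ]]), 'k1': -0.024494288439117665, 'camera_from_world': array([[ 0.42637748,  0.90454396, -0.00156893, -0.5744235 ],
       [ 0.87364271, -0.41136073,  0.25986681, -0.02724107],
       [ 0.23441556, -0.11217204, -0.9656432 ,  0.39055458],
       [ 0.        ,  0.        ,  0.        ,  1.        ]])}
```

View pics/scene0.png

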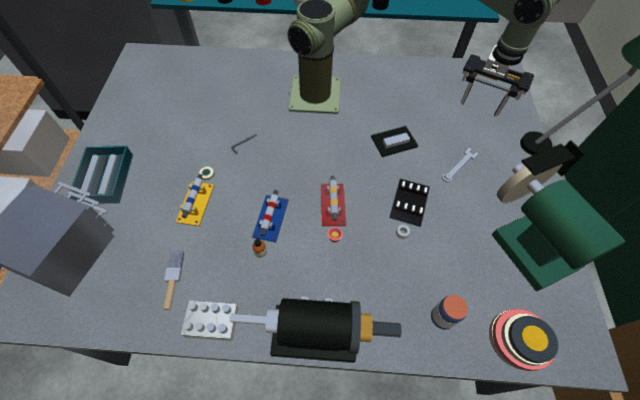

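View pics/side0.png

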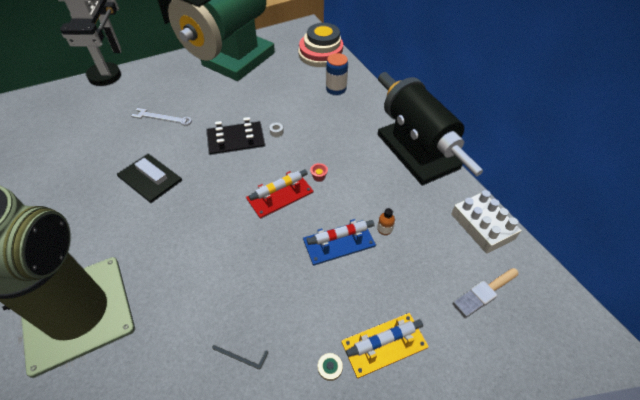

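View pics/wrist0.png

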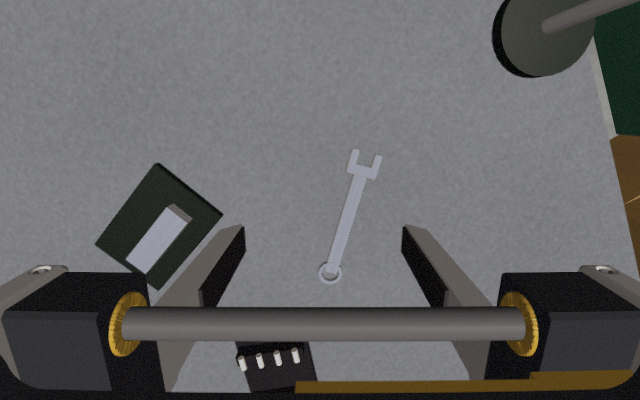

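The scene view shows the yellow cradle at about (195,201), the blue at (270,217), the red at (333,203) and the ribbed bed at (410,202). The side view shows the same layout: blue arbor in yellow, red in blue, yellow in red. I'll measure rough positions from the two fixed views.

```bash
cat > h.py <<'E'
import numpy as np, cv2
from plant import *
def ray(c,pts):
    p=np.asarray(pts,float).reshape(-1,1,2)
    u=cv2.undistortPoints(p,c["K"],np.array([c["k1"],0,0,0,0.])).reshape(-1,2)
    T=c["camera_from_world"];R=T[:3,:3];o=-R.T@T[:3,3]
    d=np.c_[u,np.ones(len(u))]@R
    return o,d/np.linalg.norm(d,axis=1)[:,None]
def onz(c,pts,z):
    o,d=ray(c,pts); return o+d*((z-o[2])/d[:,2])[:,None]
def tri(c1,p1,c2,p2):
    o1,d1=ray(c1,[p1]);o2,d2=ray(c2,[p2]);d1=d1[0];d2=d2[0]
    A=np.c_[d1,-d2];s=np.linalg.lstsq(A,o2-o1,rcond=None)[0]
    a=o1+s[0]*d1;b=o2+s[1]*d2
    return (a+b)/2,np.linalg.norm(a-b)
def proj(c,P):
    T=c["camera_from_world"];P=np.asarray(P,float).reshape(-1,3)
    return cv2.projectPoints(P,cv2.Rodrigues(T[:3,:3])[0],T[:3,3],c["K"],np.array([c["k1"],0,0,0,0.]))[0].reshape(-1,2)
def mask(im,col,smin=120,vmin=50):
    h=cv2.cvtColor(im,cv2.COLOR_BGR2HSV);H,S,V=cv2.split(h)
    r={'red':(H<8)|(H>172),'blue':(H>100)&(H<128),'yellow':(H>17)&(H<34)}[col]
    return (r&(S>smin)&(V>vmin)).astype(np.uint8)
def blobs(m,amin=6):
    n,l,s,c=cv2.connectedComponentsWithStats(m)
    return sorted([(int(s[i,4]),[round(float(x),1) for x in c[i]],s[i,:4].tolist()) for i in range(1,n) if s[i,4]>=amin],reverse=True)
E
python3 - <<'E'
from h import *
for n in("scene","side"):
    im=cv2.imread(f"pics/{n}0.png")
    for c in("red","blue","yellow"):
        print(n,c,[b for b in blobs(mask(im,c)) if 100<b[1][0]<480 and 120<b[1][1]][:8])
E
```

```text
scene red [(500, [331.8, 208.0], [321, 184, 25, 42]), (187, [454.3, 307.5], [444, 296, 24, 23]), (89, [333.9, 233.4], [328, 228, 14, 13]), (33, [271.3, 204.1], [267, 202, 9, 6]), (33, [267.4, 216.9], [264, 214, 8, 7])]
scene blue [(656, [271.2, 220.3], [253, 195, 35, 47]), (30, [450.7, 317.8], [443, 312, 17, 10]), (30, [194.9, 187.3], [191, 185, 8, 6]), (29, [190.1, 199.7], [187, 197, 7, 6])]
scene yellow [(638, [197.1, 206.2], [176, 183, 38, 43]), (294, [366.0, 326.9], [361, 314, 12, 27]), (27, [186.2, 196.4], [183, 188, 7, 17]), (26, [333.8, 201.6], [331, 200, 7, 4]), (26, [332.9, 189.1], [330, 187, 7, 5]), (19, [334.6, 234.2], [333, 232, 5, 5])]
side red [(1031, [279.9, 197.9], [246, 178, 67, 40]), (136, [319.0, 171.2], [311, 164, 16, 17]), (72, [331.8, 234.0], [327, 229, 10, 11]), (70, [350.9, 228.7], [347, 224, 9, 11])]
side blue [(1193, [338.6, 246.7], [303, 229, 73, 36]), (99, [374.9, 341.5], [369, 336, 12, 13]), (96, [396.6, 332.4], [391, 327, 11, 13])]
side yellow [(1495, [387.4, 354.0], [348, 328, 80, 50]), (531, [374.4, 330.6], [342, 313, 72, 38]), (61, [270.9, 187.4], [266, 183, 10, 10]), (58, [287.2, 179.7], [283, 175, 9, 11]), (26, [318.5, 171.0], [316, 169, 6, 5])]
```

```bash
python3 - <<'E'
from h import *
cs,cd=get_calibration("scene"),get_calibration("side")
B={'red':[((271.3,204.1),(331.8,234)),((267.4,216.9),(350.9,228.7))],
'blue':[((194.9,187.3),(374.9,341.5)),((190.1,199.7),(396.6,332.4))],
'yellow':[((332.9,189.1),(270.9,187.4)),((333.8,201.6),(287.2,179.7))]}
for k,v in B.items():
    P=[tri(cs,a,cd,b) for a,b in v]
    d=P[1][0]-P[0][0]
    print(k,"ctr",((P[0][0]+P[1][0])/2).round(4),"sep",np.linalg.norm(d).round(4),"yaw",np.degrees(np.arctan2(d[1],d[0])).round(1),"res",[round(p[1],4) for p in P])
print("bed",onz(cs,[(410,202)],0.01), "bottle",onz(cs,[(259,255)],0),"cup",onz(cs,[(334,235)],.02),"flat",onz(cs,[(206,173)],.014))
E
```

```text
red ctr [ 0.5647 -0.1023  0.0489] sep 0.0461 yaw -8.1 res [np.float64(0.0033), np.float64(0.0042)]
blue ctr [ 0.5212 -0.3515  0.0502] sep 0.0466 yaw -5.3 res [np.float64(0.0037), np.float64(0.0036)]
yellow ctr [0.497  0.0911 0.0502] sep 0.0462 yaw 5.8 res [np.float64(0.004), np.float64(0.0042)]
bed [[0.47781072 0.34128398 0.01      ]] bottle [[ 0.69143356 -0.12035345  0.        ]] cup [[0.61845383 0.101177   0.02      ]] flat [[ 0.41426507 -0.33946334  0.014     ]]
```

```bash
python3 - <<'E'
from h import *
c=get_calibration("wrist");o=get_obs();R=np.array(o["tcp_rot"]);p=np.array(o["position"])
oc,d=ray(c,[(320,200)])
print("cam in tool",(R.T@(oc-p)).round(4),"fwd",(R.T@d[0]).round(3))
for z in(0.045,):
  for px in[(20,20),(620,20),(320,100),(320,200),(320,260),(20,260),(620,260)]:
    print(px,(R.T@(onz(c,[px],z)[0]-p)).round(3))
E
```

```text
cam in tool [ 0.0753  0.0004 -0.1599] fwd [-0.276 -0.009  0.961]
(20, 20) [ 0.161 -0.296  0.179]
(620, 20) [0.161 0.291 0.178]
(320, 100) [ 0.084 -0.003  0.179]
(320, 200) [-0.022 -0.003  0.179]
(320, 260) [-0.094 -0.003  0.179]
(20, 260) [-0.096 -0.359  0.179]
(620, 260) [-0.096  0.352  0.178]
```

Emit:
jog_arm:
  series: "0 -4 -1.8 0 0;0 -4 -1.8 0 0;0 -4 -1.8 0 0;0 -4 -1.8 0 0;0 -4 -1.8 0 0;0 -4 -1.8 0 0;0 -4 -1.8 0 0;0 -4 -1.8 0 0;0 -4 -1.8 0 0;0 0 0 0 -8.4;0 0 0 0 -8.4;0 0 0 0 -8.4"

```text
t: 1.65
position: [0.5017, 0.2196, 0.2239]
tcp_rot: [[-1.0, -0.003, -0.001], [-0.003, 1.0, -0.0], [0.001, -0.0, -1.0]]
force: [0.1, 0.1, -0.2]
grip_width: 0.0938
```

```bash
cat > snap.py <<'E'
import sys,pickle
from h import *
n=sys.argv[1];o=get_obs();c=get_calibration("wrist");im=get_image("wrist")
cv2.imwrite(f"pics/{n}.png",im);pickle.dump((o,c),open(f"pics/{n}.pkl","wb"))
print(o["t"],np.array(o["position"]).round(4),np.array(o["tcp_rot"]).round(3).tolist(),np.array(o["force"]).round(1),round(o["grip_width"],4),np.array(o["q"]).round(0))
E
python3 snap.py w1
```

```text
1.65 [0.5017 0.2196 0.2239] [[-1.0, -0.003, -0.001], [-0.003, 1.0, -0.0], [0.001, -0.0, -1.0]] [ 0.1  0.1 -0.2] 0.0938 [ 15.   9.  92.   0.  79. -76.]
```

View pics/w1.png

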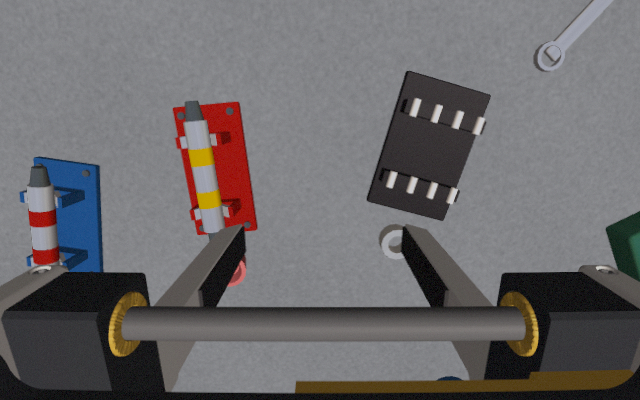

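w1 shows the red cradle with the yellow arbor at about (213,165) and the empty bed at (430,145). The blue cradle is at the left edge. I'll take further views along −y for stereo.

Emit:
jog_arm:
  series: "0 0 -5 0 0;0 0 -5 0 0;0 0 -4 0 0;0 0 0 0 0"

```text
t: 2.2
position: [0.5015, 0.0779, 0.2243]
tcp_rot: [[-1.0, 0.007, -0.0], [0.007, 1.0, -0.0], [0.0, -0.0, -1.0]]
force: [0.1, 0.5, 0.1]
grip_width: 0.0938
```

```bash
python3 snap.py w2
```

```text
2.2 [0.5015 0.0779 0.2243] [[-1.0, 0.007, -0.0], [0.007, 1.0, -0.0], [0.0, -0.0, -1.0]] [0.1 0.5 0.1] 0.0938 [ -1.   4.  98.  -0.  79. -91.]
```

Emit:
jog_arm:
  series: "0 -0.5 -6 0 0;0 -0.5 -6 0 0;0 0 -6 0 0;0 0 0 0 0"

```text
t: 2.75
position: [0.5119, -0.1024, 0.2244]
tcp_rot: [[-1.0, 0.006, 0.0], [0.006, 1.0, -0.0], [-0.0, -0.0, -1.0]]
force: [-0.8, 1.9, -0.1]
grip_width: 0.0935
```

```bash
python3 snap.py w3
```

```text
2.75 [ 0.5119 -0.1024  0.2244] [[-1.0, 0.006, 0.0], [0.006, 1.0, -0.0], [-0.0, -0.0, -1.0]] [-0.8  1.9 -0.1] 0.0935 [ -21.    5.   96.   -0.   79. -110.]
```

Emit:
jog_arm:
  series: "0 0 -6 0 0;0 0 -6 0 0;0 0 -5 0 0;0 0 0 0 0"

```text
t: 3.3
position: [0.512, -0.2708, 0.2241]
tcp_rot: [[-1.0, 0.003, 0.0], [0.003, 1.0, 0.0], [-0.0, 0.0, -1.0]]
force: [0.9, 0.2, -0.1]
grip_width: 0.0941
```

```bash
python3 snap.py w4; python3 -c "
import cv2,numpy as np
cv2.imwrite('pics/c1.png',np.vstack([cv2.resize(cv2.imread(f'pics/{n}.png')[:290],(640,290))for n in('w2','w3')]))"
```

```text
3.3 [ 0.512  -0.2708  0.2241] [[-1.0, 0.003, 0.0], [0.003, 1.0, 0.0], [-0.0, 0.0, -1.0]] [ 0.9  0.2 -0.1] 0.0941 [ -36.   12.   88.    0.   80. -126.]
```

View pics/c1.png

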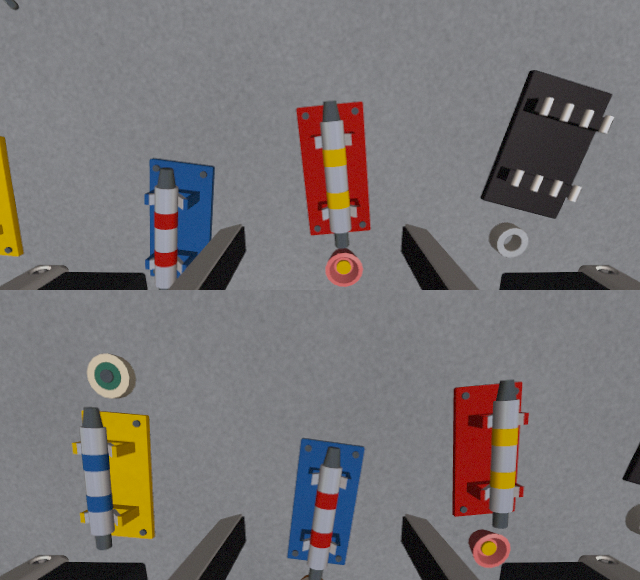

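View pics/w4.png

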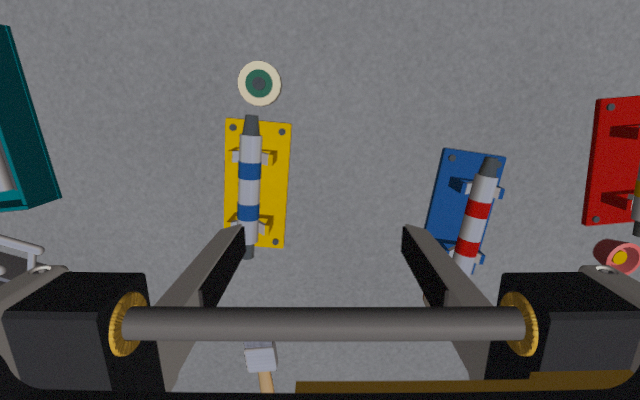

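```bash
cat > m.py <<'E'
from h import *
import pickle
V={n:(cv2.imread(f"pics/{n}.png"),pickle.load(open(f"pics/{n}.pkl","rb"))[1]) for n in("w1","w2","w3","w4")}
E
python3 - <<'E'
from m import *
for n,(im,c) in V.items():
    for col in("red","blue","yellow"):
        m=mask(im,col,110,40); m[250:]=0 if n!="w3" else m[250:]; m[285:]=0
        print(n,col,[b for b in blobs(m,60)][:6])
    # bed dark
    g=im.max(2);m=((g<62)).astype(np.uint8);m[235:]=0
    print(n,"dark",blobs(m,300)[:4])
    # ribs
    h=cv2.cvtColor(im,cv2.COLOR_BGR2HSV);m=((h[...,2]>190)&(h[...,1]<40)).astype(np.uint8);m[235:]=0
    print(n,"white",blobs(m,20)[:10])
E
```

```text
w1 red [(4000, [231.1, 162.8], [200, 102, 57, 129]), (859, [187.0, 166.7], [173, 107, 35, 128]), (401, [42.2, 218.4], [28, 209, 28, 18])]
w1 blue [(4098, [75.7, 203.1], [34, 157, 68, 93])]
w1 yellow [(415, [201.1, 157.0], [188, 147, 27, 20]), (382, [209.0, 199.4], [196, 189, 26, 20])]
w1 dark [(9067, [423.4, 149.6], [367, 71, 123, 150]), (508, [625.4, 225.8], [606, 211, 34, 24])]
w1 white [(87, [415.5, 107.1], [411, 99, 10, 17]), (86, [436.9, 113.5], [432, 106, 10, 16]), (79, [458.1, 119.6], [454, 112, 9, 16]), (76, [479.1, 125.2], [475, 118, 10, 16]), (71, [412.0, 184.8], [408, 178, 9, 15]), (70, [391.5, 179.5], [388, 172, 8, 16]), (69, [452.3, 195.9], [448, 189, 10, 15]), (65, [432.2, 190.4], [428, 183, 9, 15])]
w2 red [(2557, [313.1, 167.4], [296, 105, 38, 130]), (2381, [356.2, 163.3], [337, 102, 34, 130]), (355, [165.9, 220.8], [155, 212, 23, 18])]
w2 blue [(3220, [190.1, 201.1], [149, 159, 65, 91]), (180, [151.5, 227.0], [150, 205, 4, 45])]
w2 yellow [(1542, [7.4, 205.2], [0, 136, 23, 114]), (391, [334.4, 157.4], [323, 147, 24, 20]), (357, [338.0, 200.0], [327, 190, 23, 19])]
w2
[... 946 characters left out ...]
.3, 257.8], [481, 251, 15, 15])]
w3 dark [(375, [633.5, 178.4], [623, 154, 17, 40])]
w3 white []
w4 red [(6017, [612.7, 161.3], [582, 96, 58, 130]), (369, [477.0, 209.1], [465, 198, 26, 21]), (304, [614.4, 245.3], [594, 240, 46, 10]), (210, [465.5, 244.8], [455, 236, 25, 14])]
w4 blue [(3474, [453.4, 193.2], [425, 148, 81, 102]), (345, [249.1, 171.0], [239, 162, 22, 18]), (318, [247.7, 212.6], [237, 204, 22, 17])]
w4 yellow [(3316, [273.7, 182.1], [254, 121, 38, 128]), (1428, [231.1, 169.6], [224, 118, 21, 111]), (76, [637.1, 188.8], [634, 180, 6, 17])]
w4 dark [(4730, [21.5, 133.6], [0, 25, 58, 184]), (417, [33.1, 109.9], [7, 26, 55, 172])]
w4 white [(568, [260.1, 78.2], [238, 61, 42, 43])]
```

```bash
python3 - <<'E'
from m import *
c={n:v[1] for n,v in V.items()}
im=V["w4"][0];m=mask(im,"red",110,40);m[:225]=0;m[262:]=0;m[:,:450]=0;m[:,500:]=0;b=blobs(m,60);print(b)
r4=b[0][1]
B={'yellow':[("w1","w2",(201.1,157.0),(334.4,157.4)),("w1","w2",(209,199.4),(338,200)),("w2","w3",(334.4,157.4),(504.7,146.8)),("w2","w3",(338,200),(502.3,189.8))],
'blue':[("w3","w4",(95.2,172.4),(249.1,171)),("w3","w4",(99.1,213.4),(247.7,212.6))],
'red':[("w3","w4",(325.9,210.6),(477,209.1)),("w3","w4",(320,249.4),r4)]}
for k,v in B.items():
    P=[tri(c[a],p,c[b_],q) for a,b_,p,q in v]
    for i in range(0,len(P),2):
        a,b_=P[i][0],P[i+1][0];d=b_-a
        print(k,a.round(4),b_.round(4),"ctr",((a+b_)/2).round(4),"sep",np.linalg.norm(d).round(4),"yaw",np.degrees(np.arctan2(d[1],d[0])).round(2),P[i][1].round(4),P[i+1][1].round(4))
w1=[(415.5,107.1),(436.9,113.5),(458.1,119.6),(479.1,125.2),(391.5,179.5),(412,184.8),(432.2,190.4),(452.3,195.9)]
w2=[(547.9,105.9),(568.1,112),(588.2,117.7),(607.8,123.8),(518,178.1),(537.6,183.1),(556.8,188.4),(575.9,193.5)]
R=np.array([tri(c["w1"],a,c["w2"],b)[0] for a,b in zip(w1,w2)])
print(R.round(4)); print("ribs ctr",R.mean(0).round(4),"row ctrs",R[:4].mean(0).round(4),R[4:].mean(0).round(4))
d=R[4:].mean(0)-R[:4].mean(0);print("sep",np.linalg.norm(d).round(4),"yaw",np.degrees(np.arctan2(d[1],d[0])).round(2), "yaw from rows", [np.degrees(np.arctan2(-(R[j]-R[i])[0],(R[j]-R[i])[1])).round(2) for i,j in((0,3),(4,7))],"pitch",(np.linalg.norm(R[3]-R[0])/3).round(4))
# plates
for n,col,roi in[("w1","red",(165,95,265,237)),("w2","red",(290,95,375,240)),("w3","red",(448,88,530,230)),("w3","blue",(284,144,368,280)),("w4","yellow",(218,112,296,252)),("w3","yellow",(70,114,160,254)),("w1","bed",(360,65,495,225)),("w2","bed",(475,65,617,225))]:
    im=V[n][0]; m=(im.max(2)<75).astype(np.uint8) if col=="bed" else mask(im,col,110,40)
    z=np.zeros_like(m);x0,y0,x1,y1=roi;z[y0:y1,x0:x1]=m[y0:y1,x0:x1]
    z=cv2.morphologyEx(z,cv2.MORPH_OPEN,np.ones((3,3),np.uint8))
    pts=cv2.findNonZero(z).reshape(-1,2)
    h=cv2.convexHull(pts.astype(np.float32)).reshape(-1,2)
    w=onz(c[n],h,0.01)[:,:2]
    (cx,cy),(a,b),ang=cv2.minAreaRect((w*1000).astype(np.float32))
    if a<b: ang+=90
    print(n,col,"ctr",round(cx,1),round(cy,1),"size",round(max(a,b),1),round(min(a,b),1),"yaw",round((ang+45)%180-45,2))
E
```

```text
[(340, [466.2, 247.7], [455, 236, 25, 21])]
yellow [0.4766 0.0904 0.0456] [0.5236 0.0945 0.0451] ctr [0.5001 0.0925 0.0453] sep 0.0472 yaw 4.98 0.0002 0.0004
yellow [0.4767 0.0904 0.0457] [0.5237 0.0945 0.0454] ctr [0.5002 0.0924 0.0455] sep 0.0472 yaw 4.96 0.0001 0.0001
blue [ 0.5015 -0.3495  0.0454] [ 0.5484 -0.354   0.0455] ctr [ 0.525  -0.3518  0.0454] sep 0.047 yaw -5.43 0.0001 0.0002
red [ 0.5457 -0.0991  0.0455] [ 0.5921 -0.106   0.046 ] ctr [ 0.5689 -0.1026  0.0458] sep 0.0469 yaw -8.49 0.0011 0.0011
[[0.4244 0.3165 0.0366]
 [0.4307 0.3396 0.0366]
 [0.4366 0.3627 0.0369]
 [0.4426 0.3859 0.0369]
 [0.5022 0.2957 0.0367]
 [0.508  0.3189 0.0369]
 [0.5143 0.3419 0.0371]
 [0.5204 0.3651 0.0375]]
ribs ctr [0.4724 0.3408 0.0369] row ctrs [0.4336 0.3511 0.0367] [0.5112 0.3304 0.037 ]
sep 0.0803 yaw -14.96 yaw from rows [np.float64(-14.71), np.float64(-14.68)] pitch 0.0239
w1 red ctr 499.0 91.8 size 154.7 80.0 yaw 5.01
w2 red ctr 498.9 92.1 size 154.7 75.2 yaw 5.06
w3 red ctr 498.6 94.7 size 155.0 87.1 yaw 5.04
w3 blue ctr 563.0 -101.6 size 155.0 74.4 yaw -8.15
w4 yellow ctr 526.8 -351.3 size 155.2 75.7 yaw -5.51
w3 yellow ctr 526.3 -356.5 size 155.9 94.2 yaw -5.57
w1 bed ctr 472.0 339.4 size 154.9 100.6 yaw -14.79
w2 bed ctr 472.2 339.3 size 155.0 106.4 yaw -14.89
```

The measured points hold up. Arbor axes stand at z = 45–46 mm, plates measure about 155×76 mm, and rib pitch is 24 mm. Residuals are up to 1.1 mm.

| Item | x (m) | y (m) | yaw (°) |
|---|---|---|---|
| Red cradle | 0.499 | 0.092 | 5.0 |
| Blue cradle | 0.563 | −0.1015 | −8.2 |
| Yellow cradle | 0.527 | −0.351 | −5.5 |
| Bed | 0.472 | 0.340 | −14.8 |

I'll park the red arbor first, so I go above it.

Emit:
jog_arm:
  series: "0 -1.4 4.2 0 0;0 -1.4 4.2 0 0;0 -1.5 4.2 0 0;0 -1.5 4.2 0 0;0 0 0 4 8.1;0 0 0 0 0;0 0 0 0 0"

```text
t: 4.22
position: [0.5697, -0.1008, 0.1852]
tcp_rot: [[-0.99, 0.138, 0.0], [0.138, 0.99, 0.0], [-0.0, 0.0, -1.0]]
force: [0.2, -0.1, 0.2]
grip_width: 0.094
```

```bash
cat > go.py <<'E'
import sys
from h import *
# go.py x y z yaw : how far in tool axes (cm, deg)
x,y,z,yaw=map(float,sys.argv[1:5]);o=get_obs();R=np.array(o["tcp_rot"]);p=np.array(o["position"])
psi=np.degrees(np.arctan2(-R[0,1],R[1,1]))
print("t",o["t"],"p",p.round(4),"psi",psi.round(2),"d tool cm",(100*R.T@(np.array([x,y,z])-p)).round(2),"twist",round(-(yaw-psi),2),"F",np.array(o["force"]).round(1),"w",round(o["grip_width"],4))
E
python3 go.py .5689 -.1026 .0455 -8.3
```

```text
t 4.225 p [ 0.5697 -0.1008  0.1852] psi -7.96 d tool cm [ 0.06 -0.19 13.97] twist 0.34 F [ 0.2 -0.1  0.2] w 0.094
```

Emit:
jog_arm:
  series: "0 0.1 -0.2 3 0.3;0 0 0 4 0;0 0 0 4 0;0 0 0 2 0;0 0 0 1 0;0 0 0 0 0;0 0 0 0 0"

```text
t: 5.1
position: [0.5696, -0.1045, 0.0461]
tcp_rot: [[-0.989, 0.147, 0.003], [0.147, 0.989, -0.001], [-0.003, -0.001, -1.0]]
force: [-0.2, -0.6, -0.4]
grip_width: 0.0941
```

```bash
python3 go.py .5689 -.1026 .0455 -8.3; python3 snap.py w5
```

```text
t 5.1 p [ 0.5696 -0.1045  0.0461] psi -8.45 d tool cm [0.1  0.18 0.06] twist -0.15 F [-0.2 -0.6 -0.4] w 0.0941
5.1 [ 0.5696 -0.1045  0.0461] [[-0.989, 0.147, 0.003], [0.147, 0.989, -0.001], [-0.003, -0.001, -1.0]] [-0.2 -0.6 -0.4] 0.0941 [ -19.   24.   96.    0.   60. -101.]
```

View pics/w5.png

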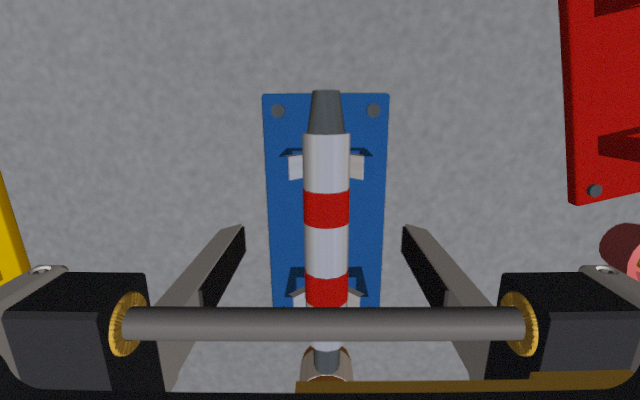

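```bash
python3 - <<'E'
from h import *
import pickle
o,c=pickle.load(open("pics/w5.pkl","rb"));im=cv2.imread("pics/w5.png")
print("tcp px",proj(c,[o["position"]]))
m=mask(im,"red",110,40);m[:,:295]=0;m[:,360:]=0;print(blobs(m,60))
R=np.array(o["tcp_rot"]);p=np.array(o["position"])
for q in blobs(m,60)[:2]: print(q[1],(R.T@(onz(c,[q[1]],.0455)[0]-p)).round(4))
E
python3 go.py .5689 -.1026 .0455 -8.3
```

```text
tcp px [[322.34407159 251.89221879]]
[(1553, [325.8, 209.4], [303, 189, 46, 40]), (1253, [326.1, 291.2], [305, 270, 43, 38])]
[325.8, 209.4] [0.024  0.0018 0.0006]
[326.1, 291.2] [-0.0245  0.0021  0.0007]
t 5.15 p [ 0.5696 -0.1045  0.0461] psi -8.45 d tool cm [0.09 0.17 0.06] twist -0.15 F [-0.3 -0.5 -0.3] w 0.0941
```

The close view agrees with the arm's reading: the bar is 1.9 mm to +y of the jaws and centred lengthwise. I'll correct that and grip.

Emit:
jog_arm:
  series: "0 0 0.2 0 0;0.3 0 0 0 0;0.6 0 0 0 0;1 0 0 0 0;1 0 0 0 0;1 0 0 0 0;1 0 0 0 0"

```text
t: 6.02
position: [0.5685, -0.102, 0.0444]
tcp_rot: [[-0.989, 0.147, -0.0], [0.147, 0.989, 0.0], [0.0, -0.0, -1.0]]
force: [0.4, 0.0, 0.5]
grip_width: 0.037
```

```bash
python3 go.py .5689 -.1026 .0455 -8.3
```

```text
t 6.025 p [ 0.5685 -0.102   0.0444] psi -8.46 d tool cm [-0.05 -0.05 -0.11] twist -0.16 F [0.4 0.  0.5] w 0.037
```

Still closing (37 mm), so I hold on.

Emit:
jog_arm:
  series: "1 0 0 0 0;1 0 0 0 0;1 0 0 0 0;1 0 0 0 0"

```text
t: 6.52
position: [0.5685, -0.1027, 0.0445]
tcp_rot: [[-0.989, 0.147, -0.0], [0.147, 0.989, -0.001], [-0.0, -0.001, -1.0]]
force: [-1.9, -3.6, -0.4]
grip_width: 0.0229
```

```bash
python3 go.py .5689 -.1026 .0455 -8.3
```

```text
t 6.525 p [ 0.5685 -0.1027  0.0445] psi -8.45 d tool cm [-0.04  0.01 -0.1 ] twist -0.15 F [-1.9 -3.6 -0.4] w 0.0229
```

Emit:
jog_arm:
  series: "1 0 0 -1 0;1 0 0 -3 0;1 0 0 -4 0;1 0 0 -4.5 0;1 0 0 0 0;1 0 0 0 0"

```text
t: 7.28
position: [0.5671, -0.1011, 0.1674]
tcp_rot: [[-0.989, 0.147, -0.003], [0.147, 0.989, 0.002], [0.003, 0.001, -1.0]]
force: [0.2, 0.9, -6.0]
grip_width: 0.0232
```

```bash
python3 go.py .472 .340 .17 -14.8; python3 snap.py w6
```

```text
t 7.275 p [ 0.5671 -0.1011  0.1674] psi -8.45 d tool cm [15.88 42.24 -0.15] twist 6.35 F [ 0.2  0.9 -6. ] w 0.0232
7.275 [ 0.5671 -0.1011  0.1674] [[-0.989, 0.147, -0.003], [0.147, 0.989, 0.002], [0.003, 0.001, -1.0]] [ 0.2  0.9 -6. ] 0.0232 [ -19.   15.   91.    0.   74. -100.]
```

View pics/w6.png

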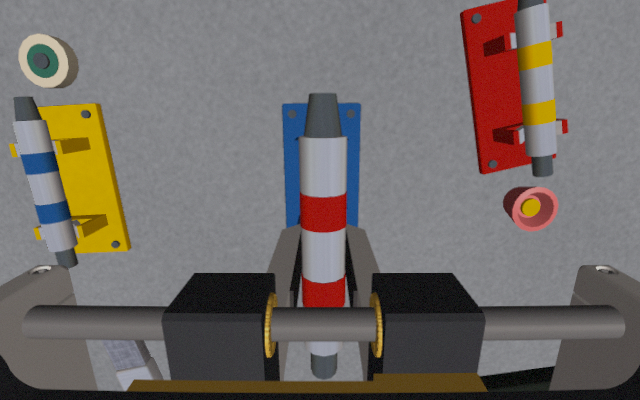

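The red arbor is level in the jaws, at columns 300–346 with its centre between the bands. Carrying it to above the bed.

Emit:
jog_arm:
  series: "1 1.3 3.5 0 0;1 1.7 4.7 0 0;1 1.8 4.8 0 0;1 1.8 4.8 0 0;1 1.8 4.8 0 0;1 1.8 4.8 0 0;1 1.8 4.8 0 0;1 1.8 4.8 0 0;1 1.3 3.2 0 0;1 0.8 2 0 0;1 0 0 0 6.3;1 0 0 0 0"

```text
t: 8.82
position: [0.4725, 0.3381, 0.1677]
tcp_rot: [[-0.967, 0.254, -0.003], [0.254, 0.967, -0.002], [0.002, -0.002, -1.0]]
force: [-0.1, -0.9, -4.0]
grip_width: 0.0233
```

Emit:
jog_arm:
  series: "1 0 0 0 0;1 0 0 0 0"

```text
t: 9.07
position: [0.4734, 0.3382, 0.1691]
tcp_rot: [[-0.967, 0.255, -0.001], [0.255, 0.967, -0.0], [0.0, -0.0, -1.0]]
force: [-0.3, -0.6, -3.8]
grip_width: 0.0226
```

```bash
python3 go.py .472 .340 .045 -14.8; python3 snap.py w7
```

```text
t 9.075 p [0.4734 0.3382 0.1691] psi -14.77 d tool cm [ 0.18  0.15 12.41] twist 0.03 F [-0.3 -0.6 -3.8] w 0.0226
9.075 [0.4734 0.3382 0.1691] [[-0.967, 0.255, -0.001], [0.255, 0.967, -0.0], [0.0, -0.0, -1.0]] [-0.3 -0.6 -3.8] 0.0226 [ 27.  16.  91.  -0.  74. -48.]
```

View pics/w7.png

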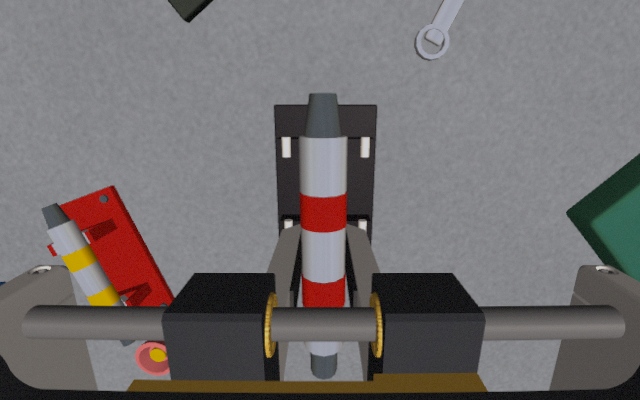

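```bash
cat > rel.py <<'E'
# rel.py snap z px py ... : points on plane z in tool frame (cm)
import sys,pickle
from h import *
o,c=pickle.load(open(f"pics/{sys.argv[1]}.pkl","rb"));z=float(sys.argv[2]);q=np.array(sys.argv[3:],float).reshape(-1,2)
R=np.array(o["tcp_rot"]);p=np.array(o["position"])
W=onz(c,q,z)
for a,w in zip(q,W): print(a,w.round(4),(100*R.T@(w-p)).round(2))
E
python3 rel.py w7 .037 286.5 148 365 148; echo; python3 rel.py w7 .01 275 105 377 105; echo;python3 rel.py w7 .169 301 180 346 180
```

```text
[286.5 148. ] [0.4259 0.3168 0.037 ] [ 4.04 -3.27 13.22]
[365. 148.] [0.444  0.3857 0.037 ] [ 4.04  3.85 13.21]

[275. 105.] [0.3859 0.314  0.01  ] [ 7.84 -4.56 15.92]
[377. 105.] [0.4108 0.4086 0.01  ] [ 7.84  5.22 15.92]

[301. 180.] [0.4321 0.3379 0.169 ] [ 3.99 -1.08  0.02]
[346. 180.] [0.4379 0.36   0.169 ] [3.99 1.21 0.02]
```

Emit:
jog_arm:
  series: "1 0.1 0.2 2 0;1 0 0 4 0;1 0 0 3.5 0;1 0 0 1.5 0;1 0 0 0.5 0;1 0 0 0 0;1 0 0 0 0;1 0 0 0 0"

```text
t: 10.12
position: [0.4737, 0.3415, 0.0557]
tcp_rot: [[-0.967, 0.255, 0.002], [0.255, 0.967, 0.001], [-0.002, 0.002, -1.0]]
force: [0.3, -0.5, -4.6]
grip_width: 0.023
```

```bash
python3 go.py .472 .340 .045 -14.8
```

```text
t 10.125 p [0.4737 0.3415 0.0557] psi -14.75 d tool cm [ 0.13 -0.19  1.07] twist 0.05 F [ 0.3 -0.5 -4.6] w 0.023
```

Emit:
jog_arm:
  series: "1 0 0 0.4 0;1 0 0 0.3 0;1 0 0 0.2 0;1 0 0 0 0;1 0 0 0 0"

```text
t: 10.75
position: [0.4728, 0.341, 0.0454]
tcp_rot: [[-0.967, 0.255, -0.0], [0.255, 0.967, 0.0], [0.0, -0.0, -1.0]]
force: [1.1, 0.3, -4.7]
grip_width: 0.0231
```

```bash
python3 go.py .472 .340 .045 -14.8; python3 snap.py w8
```

```text
t 10.75 p [0.4728 0.341  0.0454] psi -14.76 d tool cm [ 0.05 -0.12  0.04] twist 0.04 F [ 1.1  0.3 -4.7] w 0.0231
10.75 [0.4728 0.341  0.0454] [[-0.967, 0.255, -0.0], [0.255, 0.967, 0.0], [0.0, -0.0, -1.0]] [ 1.1  0.3 -4.7] 0.0231 [ 27.  24.  95.   0.  60. -48.]
```

View pics/w8.png

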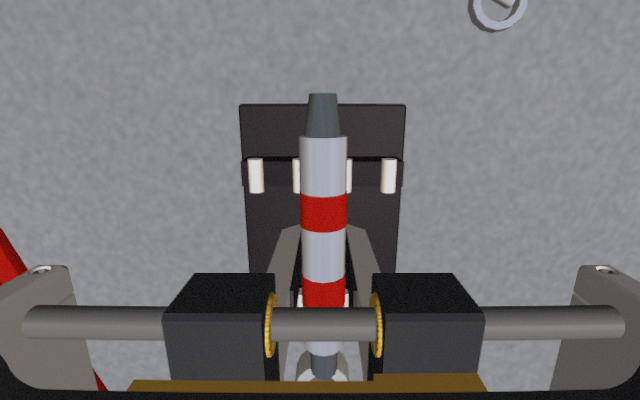

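The bar is centred between the outer ribs (columns 256 and 388, bar at 323). It still hangs at full weight, so I lower it a little further.

Emit:
jog_arm:
  series: "1 0 0 0.1 0;1 0 0 0.1 0;1 0 0 0 0;1 0 0 0 0"

```text
t: 11.3
position: [0.473, 0.341, 0.0451]
tcp_rot: [[-0.967, 0.254, 0.0], [0.254, 0.967, -0.0], [-0.0, -0.0, -1.0]]
force: [-3.9, -3.5, 6.1]
grip_width: 0.0232
```

```bash
python3 go.py .472 .340 .045 -14.8
```

```text
t 11.3 p [0.473  0.341  0.0451] psi -14.74 d tool cm [ 0.07 -0.12  0.01] twist 0.06 F [-3.9 -3.5  6.1] w 0.0232
```

Force went from −4.7 N to +6 N, so it is resting on the ribs. Releasing.

Emit:
jog_arm:
  series: "0.7 0 0 0 0;0.6 0 0 0 0;0.3 0 0 0 0;0 0 0 0 0;0 0 0 0 0;0 0 0 0 0;0 0 0 0 0;0 0 0 0 0"

```text
t: 12.3
position: [0.4728, 0.341, 0.0434]
tcp_rot: [[-0.967, 0.255, -0.0], [0.255, 0.967, -0.0], [0.0, -0.0, -1.0]]
force: [0.4, 1.4, -0.0]
grip_width: 0.0928
```

```bash
python3 go.py .472 .340 .045 -14.8; python3 snap.py w9
```

```text
t 12.3 p [0.4728 0.341  0.0434] psi -14.75 d tool cm [ 0.05 -0.12 -0.16] twist 0.05 F [ 0.4  1.4 -0. ] w 0.0928
12.3 [0.4728 0.341  0.0434] [[-0.967, 0.255, -0.0], [0.255, 0.967, -0.0], [0.0, -0.0, -1.0]] [ 0.4  1.4 -0. ] 0.0928 [ 27.  25.  95.  -0.  60. -48.]
```

View pics/w9.png

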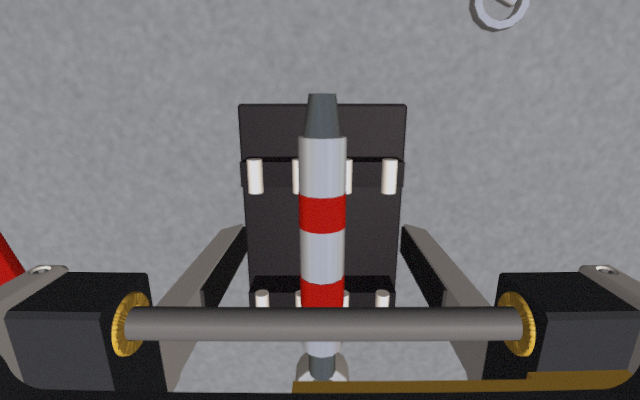

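Parked: the red arbor lies in the middle hollow, columns 300–345, between outer ribs at 255 and 389. Now to the blue arbor.

Emit:
jog_arm:
  series: "0 0 0 -2 0;0 0 0 -4 0;0 0 0 -4 0;0 0 0 -3 0;0 -1.7 -4.9 0 0;0 -1.7 -4.9 0 0;0 -1.7 -4.9 0 0;0 -1.7 -4.9 0 0;0 -1.7 -4.9 0 0;0 -1.7 -4.9 0 0;0 -1.7 -4.9 0 0;0 -1.7 -4.9 0 0"

```text
t: 13.85
position: [0.505, -0.0746, 0.1753]
tcp_rot: [[-0.967, 0.255, 0.003], [0.255, 0.967, -0.001], [-0.003, -0.0, -1.0]]
force: [0.1, -0.0, -0.3]
grip_width: 0.094
```

Emit:
jog_arm:
  series: "0 -1.7 -4.9 0 0;0 -1.7 -4.9 0 0;0 -1.7 -4.9 0 0;0 -1.6 -4.9 0 0;0 -1.6 -4.5 0 0;0 -0.8 -2.4 0 0;0 0 0 0 -9.4;0 0 0 0 0;0 0 0 0 0;0 0 0 0 0"

```text
t: 15.1
position: [0.5251, -0.3517, 0.1739]
tcp_rot: [[-0.996, 0.094, 0.0], [0.094, 0.996, -0.0], [-0.0, -0.0, -1.0]]
force: [-0.3, 1.2, -0.5]
grip_width: 0.0943
```

```bash
python3 go.py .525 -.3518 .045 -5.4; python3 snap.py w10
```

```text
t 15.1 p [ 0.5251 -0.3517  0.1739] psi -5.39 d tool cm [ 2.000e-02 -1.000e-02  1.289e+01] twist 0.01 F [-0.3  1.2 -0.5] w 0.0943
15.1 [ 0.5251 -0.3517  0.1739] [[-0.996, 0.094, 0.0], [0.094, 0.996, -0.0], [-0.0, -0.0, -1.0]] [-0.3  1.2 -0.5] 0.0943 [ -42.   21.   83.    0.   76. -126.]
```

View pics/w10.png

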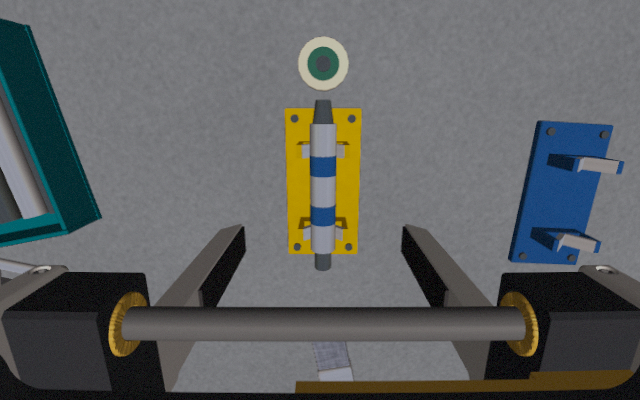

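The arbor sits centred under the jaws at column 323. Descending.

Emit:
jog_arm:
  series: "0 0 0 3 0;0 0 0 4 0;0 0 0 3.5 0;0 0 0 1.8 0;0 0 0 0.6 0;0 0 0 0 0;0 0 0 0 0"

```text
t: 16.02
position: [0.5261, -0.3531, 0.0462]
tcp_rot: [[-0.996, 0.093, 0.002], [0.093, 0.996, -0.002], [-0.003, -0.002, -1.0]]
force: [-0.7, -0.8, 0.2]
grip_width: 0.0941
```

```bash
python3 go.py .525 -.3518 .045 -5.4; python3 snap.py w11; python3 - <<'E'
from h import *
import pickle
o,c=pickle.load(open("pics/w11.pkl","rb"));im=cv2.imread("pics/w11.png")
m=mask(im,"blue",110,40);m[:,:290]=0;m[:,360:]=0
R=np.array(o["tcp_rot"]);p=np.array(o["position"])
for q in blobs(m,60)[:3]: print(q,(R.T@(onz(c,[q[1]],.0455)[0]-p)).round(4))
E
```

```text
t 16.025 p [ 0.5261 -0.3531  0.0462] psi -5.36 d tool cm [0.12 0.12 0.12] twist 0.04 F [-0.7 -0.8  0.2] w 0.0941
16.025 [ 0.5261 -0.3531  0.0462] [[-0.996, 0.093, 0.002], [0.093, 0.996, -0.002], [-0.003, -0.002, -1.0]] [-0.7 -0.8  0.2] 0.0941 [ -42.   29.   87.    0.   63. -126.]
(1519, [324.6, 209.5], [302, 189, 46, 40]) [0.0239 0.0012 0.0006]
(1207, [324.3, 291.3], [304, 272, 42, 36]) [-0.0246  0.0011  0.0008]
```

Emit:
jog_arm:
  series: "0.2 0 0.1 0.1 0;0.5 0 0 0 0;0.8 0 0 0 0;1 0 0 0 0;1 0 0 0 0;1 0 0 0 0;1 0 0 0 0;1 0 0 0 0;1 0 0 0 0;1 0 0 0 0;1 0 0 0 0"

```text
t: 17.45
position: [0.5251, -0.3521, 0.0436]
tcp_rot: [[-0.996, 0.093, 0.0], [0.093, 0.996, -0.002], [-0.001, -0.002, -1.0]]
force: [-1.0, -6.0, -2.4]
grip_width: 0.0234
```

```bash
python3 go.py .525 -.3518 .045 -5.4
```

```text
t 17.45 p [ 0.5251 -0.3521  0.0436] psi -5.36 d tool cm [ 0.02  0.03 -0.14] twist 0.04 F [-1.  -6.  -2.4] w 0.0234
```

Emit:
jog_arm:
  series: "1 0 0 -1 0;1 0 0 -3 0;1 0 0 -4 0;1 0 0 -4.5 0;1 0 0 0 0;1 0 0 0 0"

```text
t: 18.2
position: [0.5241, -0.3495, 0.1664]
tcp_rot: [[-0.996, 0.093, -0.003], [0.093, 0.996, 0.003], [0.003, 0.003, -1.0]]
force: [0.1, 0.2, -3.4]
grip_width: 0.0234
```

```bash
python3 go.py .563 -.1017 .17 -8.3
```

```text
t 18.2 p [ 0.5241 -0.3495  0.1664] psi -5.34 d tool cm [-1.56 25.04 -0.29] twist 2.96 F [ 0.1  0.2 -3.4] w 0.0234
```

Emit:
jog_arm:
  series: "1 -0.2 3 0 0;1 -0.3 4.5 0 0;1 -0.3 5 0 0;1 -0.3 5 0 0;1 -0.3 4.5 0 0;1 -0.2 3 0 0;1 0 0 0 3;1 0 0 0 0;1 0 0 0 0;1 0 0 0 0"

```text
t: 19.45
position: [0.5639, -0.1041, 0.1677]
tcp_rot: [[-0.989, 0.146, -0.001], [0.146, 0.989, 0.001], [0.001, 0.0, -1.0]]
force: [0.2, 0.3, -3.1]
grip_width: 0.0232
```

```bash
python3 go.py .563 -.1017 .045 -8.3; python3 snap.py w12
```

```text
t 19.45 p [ 0.5639 -0.1041  0.1677] psi -8.38 d tool cm [ 0.1   0.22 12.27] twist -0.08 F [ 0.2  0.3 -3.1] w 0.0232
19.45 [ 0.5639 -0.1041  0.1677] [[-0.989, 0.146, -0.001], [0.146, 0.989, 0.001], [0.001, 0.0, -1.0]] [ 0.2  0.3 -3.1] 0.0232 [ -19.   15.   92.    0.   74. -101.]
```

View pics/w12.png

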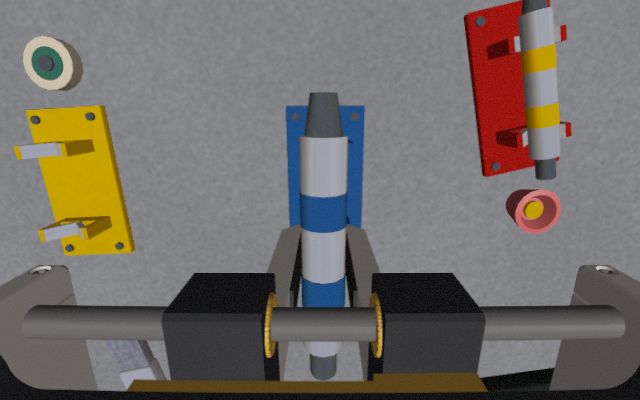

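```bash
python3 rel.py w12 .01 287 107 364 107;python3 rel.py w12 .168 301 180 346.5 180
```

```text
[287. 107.] [ 0.4831 -0.1265  0.01  ] [ 7.64 -3.4  15.78]
[364. 107.] [ 0.4938 -0.0537  0.01  ] [ 7.65  3.96 15.78]
[301. 180.] [ 0.5228 -0.109   0.168 ] [ 3.99 -1.09 -0.03]
[346.5 180. ] [ 0.5262 -0.0861  0.168 ] [ 3.99  1.23 -0.03]
```

Emit:
jog_arm:
  series: "1 0 0.2 2 0;1 0 0 4 0;1 0 0 3.3 0;1 0 0 1.5 0;1 0 0 0.3 0;1 0 0 0 0;1 0 0 0 0;1 0 0 0 0"

```text
t: 20.5
position: [0.5655, -0.1021, 0.0586]
tcp_rot: [[-0.989, 0.145, 0.002], [0.145, 0.989, -0.001], [-0.002, -0.0, -1.0]]
force: [0.4, 0.5, -3.4]
grip_width: 0.0232
```

```bash
python3 go.py .563 -.1017 .045 -8.3; python3 snap.py w13
```

```text
t 20.5 p [ 0.5655 -0.1021  0.0586] psi -8.35 d tool cm [ 0.26 -0.    1.36] twist -0.05 F [ 0.4  0.5 -3.4] w 0.0232
20.5 [ 0.5655 -0.1021  0.0586] [[-0.989, 0.145, 0.002], [0.145, 0.989, -0.001], [-0.002, -0.0, -1.0]] [ 0.4  0.5 -3.4] 0.0232 [ -19.   22.   96.   -0.   61. -101.]
```

View pics/w13.png

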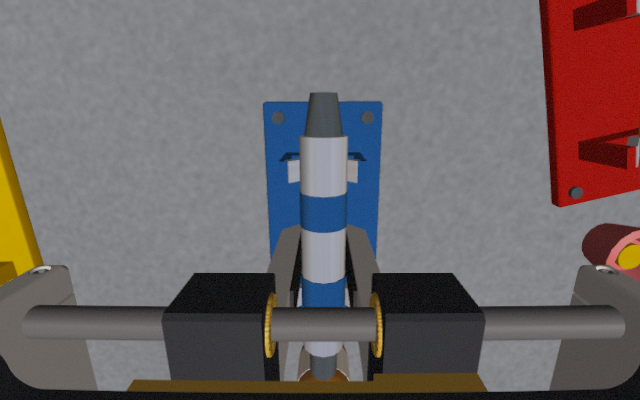

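The bar lies symmetrically over the V (plate edges at columns 264 and 382, bar at 323). Lowering.

Emit:
jog_arm:
  series: "1 0.2 0 0.5 0;1 0 0 0.4 0;1 0 0 0.3 0;1 0 0 0.1 0;1 0 0 0 0;1 0 0 0 0"

```text
t: 21.3
position: [0.5629, -0.1015, 0.0446]
tcp_rot: [[-0.989, 0.145, 0.0], [0.145, 0.989, -0.0], [-0.0, -0.0, -1.0]]
force: [-0.1, -0.6, -2.9]
grip_width: 0.0234
```

```bash
python3 go.py .563 -.1017 .045 -8.3
```

```text
t 21.3 p [ 0.5629 -0.1015  0.0446] psi -8.36 d tool cm [-0.02 -0.01 -0.04] twist -0.06 F [-0.1 -0.6 -2.9] w 0.0234
```

Emit:
jog_arm:
  series: "1 0 0 0.1 0;1 0 0 0 0;1 0 0 0.1 0;1 0 0 0 0;1 0 0 0 0"

```text
t: 21.92
position: [0.5631, -0.1019, 0.0435]
tcp_rot: [[-0.989, 0.145, 0.001], [0.145, 0.989, -0.001], [-0.001, -0.001, -1.0]]
force: [-3.0, -0.6, 5.2]
grip_width: 0.0234
```

```bash
python3 go.py .563 -.1017 .045 -8.3
```

```text
t 21.925 p [ 0.5631 -0.1019  0.0435] psi -8.34 d tool cm [ 0.01  0.02 -0.15] twist -0.04 F [-3.  -0.6  5.2] w 0.0234
```

Contact made: force went from −2.9 N to +5.2 N. Releasing, then lifting.

Emit:
jog_arm:
  series: "0.7 0 0 0 0;0.6 0 0 0 0;0.3 0 0 0 0;0 0 0 0 0;0 0 0 0 0;0 0 0 0 0;0 0 0 0 0;0 0 0 -2 0;0 0 0 -4 0;0 0 0 -4 0;0 0 0 -3 0;0 0 0 0 0"

```text
t: 23.42
position: [0.5649, -0.1022, 0.1755]
tcp_rot: [[-0.989, 0.145, 0.006], [0.145, 0.989, -0.002], [-0.007, -0.001, -1.0]]
force: [-0.1, -0.4, -0.9]
grip_width: 0.0942
```

```bash
python3 snap.py w14; python3 go.py .5002 .0925 .17 4.97
```

```text
23.425 [ 0.5649 -0.1022  0.1755] [[-0.989, 0.145, 0.006], [0.145, 0.989, -0.002], [-0.007, -0.001, -1.0]] [-0.1 -0.4 -0.9] 0.0942 [ -19.   14.   92.   -0.   74. -101.]
t 23.475 p [ 0.5633 -0.1017  0.1732] psi -8.36 d tool cm [ 9.07 18.3   0.29] twist -13.33 F [ 0.6 -0.1 -1. ] w 0.0939
```

View pics/w14.png

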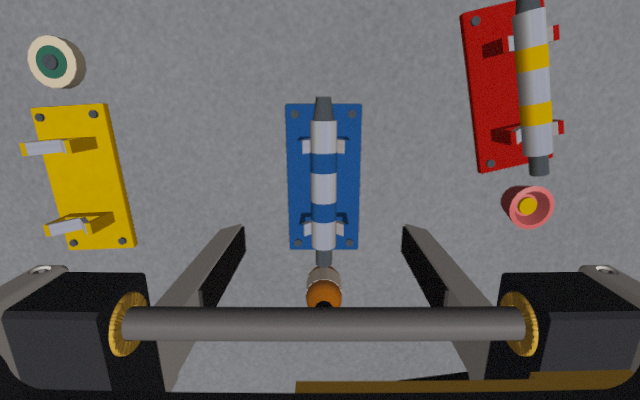

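The blue arbor is in the blue cradle, centred at column 323, and the bottle is still standing at (323,290). Next is the yellow arbor, in the red cradle.

Emit:
jog_arm:
  series: "0 1.8 3.7 0 0;0 1.8 3.7 0 0;0 1.8 3.7 0 0;0 1.8 3.7 0 0;0 1.8 3.5 0 0;0 0 0 0.2 -6.7;0 0 0 0 -6.6;0 0 0 0 0;0 0 0 0 0;0 0 0 0 0"

```text
t: 24.72
position: [0.5, 0.0925, 0.1699]
tcp_rot: [[-0.996, -0.085, -0.001], [-0.085, 0.996, 0.0], [0.001, 0.0, -1.0]]
force: [-0.7, 0.6, -0.2]
grip_width: 0.0941
```

```bash
python3 snap.py w15; python3 go.py .5002 .0925 .045 4.97; cat > bands.py <<'E'
import sys,pickle
from h import *
n,col=sys.argv[1:3];z=float(sys.argv[3])
o,c=pickle.load(open(f"pics/{n}.pkl","rb"));im=cv2.imread(f"pics/{n}.png")
m=mask(im,col,110,40);m[:,:295]=0;m[:,352:]=0;m[305:]=0
R=np.array(o["tcp_rot"]);p=np.array(o["position"])
for q in blobs(m,60)[:4]: print(q,(100*R.T@(onz(c,[q[1]],z)[0]-p)).round(2))
E
python3 bands.py w15 yellow .0455
```

```text
24.725 [0.5    0.0925 0.1699] [[-0.996, -0.085, -0.001], [-0.085, 0.996, 0.0], [0.001, 0.0, -1.0]] [-0.7  0.6 -0.2] 0.0941 [  1.   7. 101.   0.  72. -94.]
t 24.775 p [0.5001 0.0925 0.1701] psi 4.88 d tool cm [-1.000e-02  0.000e+00  1.251e+01] twist -0.09 F [-0.4  0.4  0.2] w 0.094
(540, [322.6, 168.3], [309, 157, 28, 23]) [ 2.300e+00 -1.000e-02  1.244e+01]
(489, [322.5, 218.4], [310, 208, 26, 21]) [-2.44 -0.02 12.44]
(211, [322.7, 292.5], [315, 285, 17, 16]) [-10.29   0.    12.43]
```

View pics/w15.png

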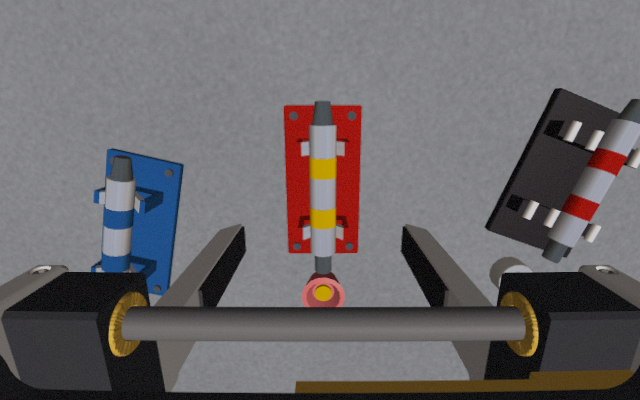

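The jaws are aligned to within 1 mm. Descend and check.

Emit:
jog_arm:
  series: "0 0 0 3 0;0 0 0 4 0;0 0 0 3.5 0;0 0 0 1.5 0;0 0 0 0.5 0;0 0 0 0 0;0 0 0 0 0;0 0 0 0 0"

```text
t: 25.78
position: [0.5012, 0.0927, 0.0465]
tcp_rot: [[-0.996, -0.086, 0.002], [-0.086, 0.996, 0.0], [-0.002, -0.0, -1.0]]
force: [0.2, 0.3, -0.1]
grip_width: 0.094
```

```bash
python3 snap.py w16; python3 go.py .5002 .0925 .045 4.97;python3 bands.py w16 yellow .0455
```

```text
25.775 [0.5012 0.0927 0.0465] [[-0.996, -0.086, 0.002], [-0.086, 0.996, 0.0], [-0.002, -0.0, -1.0]] [ 0.2  0.3 -0.1] 0.094 [  1.  17. 106.   0.  57. -94.]
t 25.825 p [0.5009 0.0927 0.0463] psi 4.95 d tool cm [ 0.08 -0.01  0.13] twist -0.02 F [-0.9  0.7 -0.7] w 0.0941
(1582, [321.9, 210.6], [299, 190, 47, 40]) [ 2.32 -0.03  0.1 ]
(1153, [322.0, 290.6], [300, 271, 45, 34]) [-2.44 -0.03  0.11]
```

Emit:
jog_arm:
  series: "0.2 0 0 0.1 0;0.5 0 0 0 0;0.8 0 0 0 0;1 0 0 0 0;1 0 0 0 0;1 0 0 0 0;1 0 0 0 0;1 0 0 0 0;1 0 0 0 0;1 0 0 0 0;1 0 0 0 0"

```text
t: 27.2
position: [0.5003, 0.0921, 0.0444]
tcp_rot: [[-0.996, -0.086, 0.0], [-0.086, 0.996, -0.001], [0.0, -0.001, -1.0]]
force: [0.4, -5.0, 0.1]
grip_width: 0.0232
```

Emit:
jog_arm:
  series: "1 0 0 -1 0;1 0 0 -3 0;1 0 0 -4 0;1 0 0 -4.5 0;1 0 0 0 0;1 0 0 0 0"

```text
t: 27.95
position: [0.4987, 0.0932, 0.1678]
tcp_rot: [[-0.996, -0.086, -0.003], [-0.086, 0.996, 0.001], [0.003, 0.001, -1.0]]
force: [-1.1, -0.0, -4.9]
grip_width: 0.023
```

```bash
python3 snap.py w17; python3 go.py .5267 -.3513 .17 -5.5;python3 bands.py w17 yellow .168
```

```text
27.95 [0.4987 0.0932 0.1678] [[-0.996, -0.086, -0.003], [-0.086, 0.996, 0.001], [0.003, 0.001, -1.0]] [-1.1 -0.  -4.9] 0.023 [  1.   7. 101.   0.  72. -94.]
t 28.0 p [0.4981 0.093  0.167 ] psi 4.95 d tool cm [  0.99 -44.51  -0.34] twist 10.45 F [-0.6 -0.1 -5.1] w 0.0238
(1621, [323.1, 213.6], [300, 192, 47, 41]) [ 2.18  0.03 -0.01]
(1005, [323.3, 292.5], [301, 273, 45, 32]) [-2.48  0.04 -0.03]
```

Emit:
jog_arm:
  series: "1 0.1 -3.5 0 0;1 0.1 -4.8 0 0;1 0.1 -5 0 0;1 0.1 -5 0 0;1 0.1 -5 0 0;1 0.1 -5 0 0;1 0.1 -5 0 0;1 0.1 -4.8 0 0;1 0.1 -3.9 0 0;1 0.1 -2.5 0 0;1 0 0 0 5.2;1 0 0 0 5.2"

```text
t: 29.5
position: [0.5269, -0.3506, 0.1654]
tcp_rot: [[-0.995, 0.099, -0.005], [0.099, 0.995, 0.005], [0.005, 0.005, -1.0]]
force: [0.4, 0.4, -5.1]
grip_width: 0.0234
```

Emit:
jog_arm:
  series: "1 0 0 0 0;1 0 0 0 0;1 0 0 0 0"

```text
t: 29.88
position: [0.5284, -0.3512, 0.1688]
tcp_rot: [[-0.996, 0.094, -0.001], [0.094, 0.996, 0.001], [0.001, 0.001, -1.0]]
force: [0.4, 0.8, -4.9]
grip_width: 0.023
```

```bash
python3 snap.py w18; python3 go.py .5267 -.3513 .045 -5.5
```

```text
29.875 [ 0.5284 -0.3512  0.1688] [[-0.996, 0.094, -0.001], [0.094, 0.996, 0.001], [0.001, 0.001, -1.0]] [ 0.4  0.8 -4.9] 0.023 [ -41.   22.   83.    0.   76. -126.]
t 29.925 p [ 0.5286 -0.3513  0.1691] psi -5.41 d tool cm [ 0.18 -0.02 12.41] twist 0.09 F [ 0.4  0.3 -4.5] w 0.0235
```

View pics/w18.png

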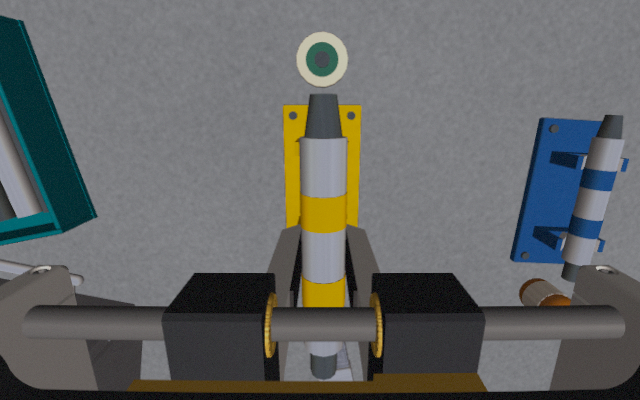

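The arbor is centred over the yellow plate (columns 284–361, bar at 323). Lowering to about 1 cm above.

Emit:
jog_arm:
  series: "1 0.2 0 2 0;1 0 0 4 0;1 0 0 3.5 0;1 0 0 1.5 0;1 0 0 0.3 0;1 0 0 0 0;1 0 0 0 0;1 0 0 0 0"

```text
t: 30.92
position: [0.5274, -0.352, 0.0578]
tcp_rot: [[-0.995, 0.095, 0.002], [0.095, 0.995, -0.002], [-0.002, -0.001, -1.0]]
force: [0.2, 1.2, -4.7]
grip_width: 0.0232
```

```bash
python3 snap.py w19; python3 go.py .5267 -.3513 .045 -5.5
```

```text
30.925 [ 0.5274 -0.352   0.0578] [[-0.995, 0.095, 0.002], [0.095, 0.995, -0.002], [-0.002, -0.001, -1.0]] [ 0.2  1.2 -4.7] 0.0232 [ -42.   29.   87.    0.   64. -126.]
t 30.975 p [ 0.5272 -0.3518  0.0575] psi -5.45 d tool cm [0.05 0.05 1.25] twist 0.05 F [ 0.3 -0.2 -4.1] w 0.0231
```

View pics/w19.png

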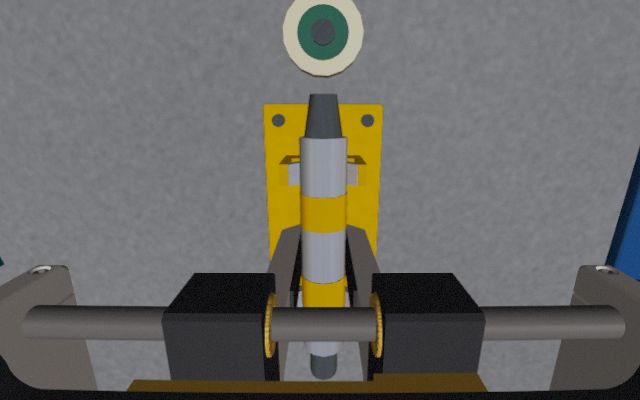

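Emit:
jog_arm:
  series: "1 0 0 0.5 0;1 0 0 0.4 0;1 0 0 0.2 0;1 0 0 0.1 0;1 0 0 0 0;1 0 0 0.1 0;1 0 0 0 0;1 0 0 0 0"

```text
t: 31.98
position: [0.5269, -0.3523, 0.0445]
tcp_rot: [[-0.995, 0.095, 0.001], [0.095, 0.995, -0.002], [-0.001, -0.002, -1.0]]
force: [-3.0, -3.4, 4.4]
grip_width: 0.0233
```

```bash
python3 go.py .5267 -.3513 .045 -5.5
```

```text
t 31.975 p [ 0.5269 -0.3523  0.0445] psi -5.46 d tool cm [ 0.03  0.1  -0.05] twist 0.04 F [-3.  -3.4  4.4] w 0.0233
```

Seated (force +4.4 N). Releasing and lifting.

Emit:
jog_arm:
  series: "0.7 0 0 0 0;0.6 0 0 0 0;0.3 0 0 0 0;0 0 0 0 0;0 0 0 0 0;0 0 0 0 0;0 0 0 0 0;0 0 0 -2 0;0 0 0 -4 0;0 0 0 -4 0;0 0 0 -3 0;0 0 0 0 0"

```text
t: 33.48
position: [0.5288, -0.3533, 0.1786]
tcp_rot: [[-0.995, 0.095, 0.007], [0.095, 0.995, -0.006], [-0.007, -0.005, -1.0]]
force: [0.3, -0.1, 0.9]
grip_width: 0.0942
```

```bash
python3 snap.py w20; python3 go.py .4728 .341 .17 -14.8
```

```text
33.475 [ 0.5288 -0.3533  0.1786] [[-0.995, 0.095, 0.007], [0.095, 0.995, -0.006], [-0.007, -0.005, -1.0]] [ 0.3 -0.1  0.9] 0.0942 [ -42.   21.   82.   -0.   76. -126.]
t 33.525 p [ 0.5275 -0.3521  0.1757] psi -5.46 d tool cm [12.04 68.48  0.36] twist 9.34 F [-0.3  1.2 -0.3] w 0.0937
```

View pics/w20.png

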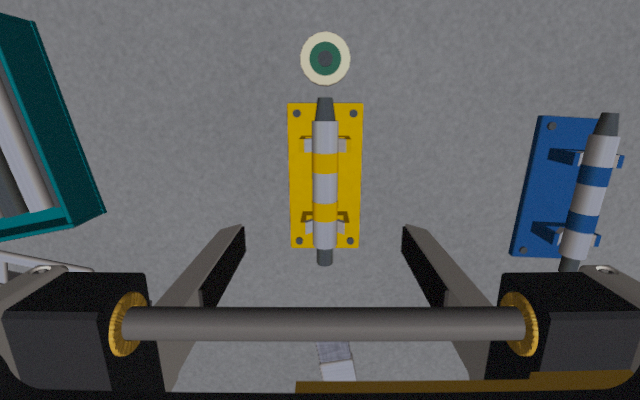

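The yellow arbor lies centred in the yellow cradle (column 325), and the flat wheel is untouched. Back to the bed for the red arbor.

Emit:
jog_arm:
  series: "0 0.8 4.5 0 0;0 0.9 5 0 0;0 0.9 5 0 0;0 0.9 5 0 0;0 0.9 5 0 0;0 0.9 5 0 0;0 0.9 5 0 0;0 0.9 5 0 0;0 0.9 5 0 0;0 0.9 5 0 0;0 0.9 5 0 0;0 0.9 5 0 0"

```text
t: 35.02
position: [0.475, 0.2523, 0.1714]
tcp_rot: [[-0.995, 0.095, -0.003], [0.095, 0.995, -0.001], [0.003, -0.002, -1.0]]
force: [0.6, 0.4, -0.7]
grip_width: 0.0941
```

Emit:
jog_arm:
  series: "0 0.9 5 0 0;0 0.4 3 0 0;0 0 1 0 0;0 0 0 0.3 4.7;0 0 0 0 4.6;0 0 0 0 0;0 0 0 0 0;0 0 0 0 0"

```text
t: 36.02
position: [0.4724, 0.3415, 0.1703]
tcp_rot: [[-0.967, 0.255, -0.0], [0.255, 0.967, -0.0], [0.0, -0.0, -1.0]]
force: [0.4, -0.6, -0.5]
grip_width: 0.0939
```

```bash
python3 snap.py w21; python3 go.py .4728 .341 .045 -14.8; python3 bands.py w21 red .0455
```

```text
36.025 [0.4724 0.3415 0.1703] [[-0.967, 0.255, -0.0], [0.255, 0.967, -0.0], [0.0, -0.0, -1.0]] [ 0.4 -0.6 -0.5] 0.0939 [ 27.  16.  90.  -0.  74. -48.]
t 36.075 p [0.4724 0.3416 0.1704] psi -14.75 d tool cm [-0.06 -0.05 12.54] twist 0.05 F [-0.1  0.3 -0.3] w 0.0942
(547, [321.8, 168.3], [308, 158, 29, 21]) [ 2.31 -0.07 12.48]
(487, [321.9, 218.2], [309, 207, 27, 22]) [-2.42 -0.06 12.48]
```

View pics/w21.png

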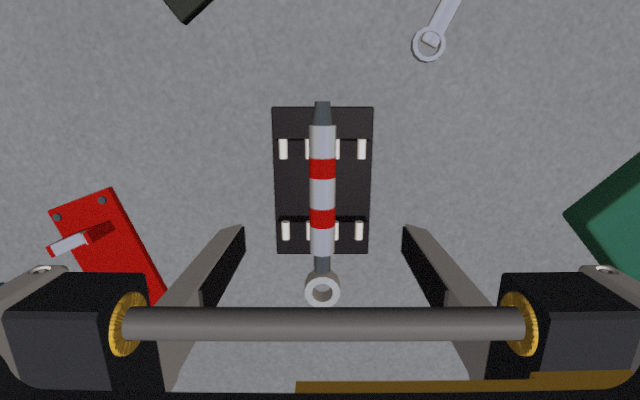

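The red arbor rests in the middle hollow, at about (322,193).

Emit:
jog_arm:
  series: "0 0 -0.1 3 0;0 0 0 4 0;0 0 0 3.5 0;0 0 0 1.5 0;0 0 0 0.5 0;0 0 0 0 0;0 0 0 0 0;0 0 0 0 0"

```text
t: 37.08
position: [0.4729, 0.3414, 0.0467]
tcp_rot: [[-0.967, 0.255, 0.002], [0.255, 0.967, 0.001], [-0.002, 0.002, -1.0]]
force: [0.4, -0.7, -0.4]
grip_width: 0.0941
```

```bash
python3 snap.py w22; python3 go.py .4728 .341 .045 -14.8; python3 bands.py w22 red .0455
```

```text
37.075 [0.4729 0.3414 0.0467] [[-0.967, 0.255, 0.002], [0.255, 0.967, 0.001], [-0.002, 0.002, -1.0]] [ 0.4 -0.7 -0.4] 0.0941 [ 27.  24.  95.  -0.  60. -48.]
t 37.125 p [0.4727 0.3413 0.0464] psi -14.75 d tool cm [-0.02 -0.03  0.14] twist 0.05 F [-0.3  0.4  0.6] w 0.0943
(1588, [321.0, 212.2], [298, 192, 47, 39]) [ 2.23 -0.07  0.11]
(1105, [321.0, 291.0], [299, 271, 45, 34]) [-2.46 -0.07  0.12]
```

Emit:
jog_arm:
  series: "0.2 -0.1 -0.1 0.1 0;0.5 0 0 0 0;0.8 0 0 0 0;1 0 0 0 0;1 0 0 0 0;1 0 0 0 0;1 0 0 0 0;1 0 0 0 0;1 0 0 0 0;1 0 0 0 0;1 0 0 0 0"

```text
t: 38.5
position: [0.4729, 0.3402, 0.0445]
tcp_rot: [[-0.967, 0.255, 0.0], [0.255, 0.967, 0.001], [-0.0, 0.001, -1.0]]
force: [0.4, 3.7, -1.6]
grip_width: 0.0233
```

Emit:
jog_arm:
  series: "1 0 0 -1 0;1 0 0 -3 0;1 0 0 -4 0;1 0 0 -4.5 0;1 0 0 0 0;1 0 0 0 0"

```text
t: 39.25
position: [0.4713, 0.3387, 0.1673]
tcp_rot: [[-0.967, 0.255, -0.003], [0.255, 0.967, -0.002], [0.003, -0.003, -1.0]]
force: [-0.5, 0.2, -5.6]
grip_width: 0.0233
```

```bash
python3 snap.py w23; python3 go.py .499 .0921 .17 5;python3 bands.py w23 red .168
```

```text
39.25 [0.4713 0.3387 0.1673] [[-0.967, 0.255, -0.003], [0.255, 0.967, -0.002], [0.003, -0.003, -1.0]] [-0.5  0.2 -5.6] 0.0233 [ 27.  16.  91.  -0.  74. -48.]
t 39.3 p [0.4707 0.3384 0.1664] psi -14.76 d tool cm [ -9.01 -23.1   -0.3 ] twist -19.76 F [-0.1 -0.3 -4.7] w 0.023
(1641, [323.2, 212.6], [299, 191, 49, 41]) [ 2.27  0.05 -0.06]
(1036, [323.0, 292.2], [301, 272, 45, 33]) [-2.42  0.04 -0.07]
```

Emit:
jog_arm:
  series: "1 -1.2 -3 0 0;1 -1.8 -4.6 0 0;1 -2 -5 0 0;1 -1.9 -5 0 0;1 -1.4 -3.5 0 0;1 -0.7 -2 0 0;1 0 0 0 -5;1 0 0 0 -5;1 0 0 0 -5;1 0 0 0 -4.8;1 0 0 0 0;1 0 0 0 0"

```text
t: 40.8
position: [0.4999, 0.0934, 0.1679]
tcp_rot: [[-0.996, -0.087, -0.003], [-0.087, 0.996, -0.0], [0.003, 0.0, -1.0]]
force: [-0.8, -0.8, -4.2]
grip_width: 0.0232
```

Emit:
jog_arm:
  series: "1 0 0 0 0"

```text
t: 40.92
position: [0.5006, 0.0934, 0.1688]
tcp_rot: [[-0.996, -0.087, -0.001], [-0.087, 0.996, -0.0], [0.001, 0.0, -1.0]]
force: [0.9, 1.1, -3.5]
grip_width: 0.023
```

```bash
python3 snap.py w24; python3 go.py .499 .0921 .045 5
```

```text
40.925 [0.5006 0.0934 0.1688] [[-0.996, -0.087, -0.001], [-0.087, 0.996, -0.0], [0.001, 0.0, -1.0]] [ 0.9  1.1 -3.5] 0.023 [  1.   7. 101.  -0.  72. -94.]
t 40.975 p [0.5007 0.0934 0.1691] psi 5.01 d tool cm [ 0.17 -0.12 12.41] twist 0.01 F [-0.2  0.6 -4.2] w 0.0233
```

View pics/w24.png

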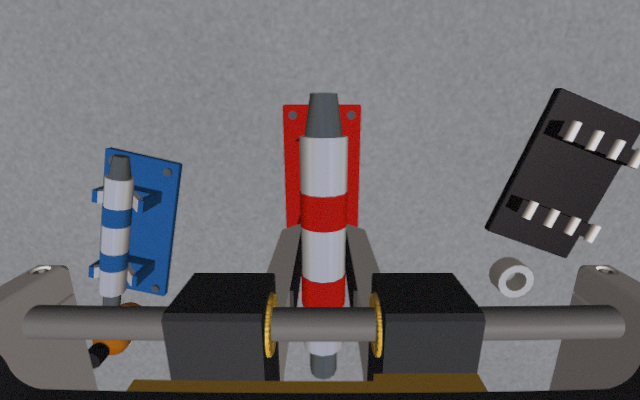

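Emit:
jog_arm:
  series: "1 0.1 -0.1 2 0;1 0 0 4 0;1 0 0 3.5 0;1 0 0 1.5 0;1 0 0 0.3 0;1 0 0 0 0;1 0 0 0 0;1 0 0 0 0"

```text
t: 41.98
position: [0.501, 0.0924, 0.0576]
tcp_rot: [[-0.996, -0.088, 0.002], [-0.088, 0.996, 0.0], [-0.002, -0.0, -1.0]]
force: [-0.1, 0.5, -4.5]
grip_width: 0.0231
```

```bash
python3 snap.py w25; python3 go.py .499 .0921 .045 5
```

```text
41.975 [0.501  0.0924 0.0576] [[-0.996, -0.088, 0.002], [-0.088, 0.996, 0.0], [-0.002, -0.0, -1.0]] [-0.1  0.5 -4.5] 0.0231 [  1.  16. 106.   0.  59. -94.]
t 42.025 p [0.5007 0.0924 0.0573] psi 5.05 d tool cm [ 0.18 -0.01  1.23] twist 0.05 F [ 0.2  0.9 -4.9] w 0.0232
```

View pics/w25.png

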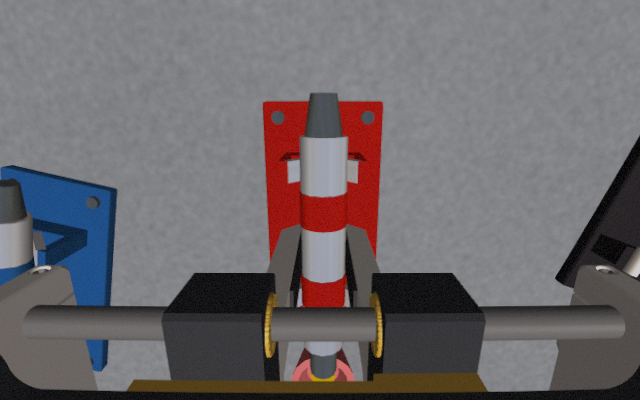

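Centred over the V (plate columns 264–382). Lowering.

Emit:
jog_arm:
  series: "1 0.1 0 0.5 0;1 0 0 0.4 0;1 0 0 0.2 0;1 0 0 0.1 0;1 0 0 0 0;1 0 0 0.1 0;1 0 0 0 0;1 0 0 0 0"

```text
t: 43.02
position: [0.499, 0.0919, 0.0444]
tcp_rot: [[-0.996, -0.088, -0.0], [-0.088, 0.996, -0.001], [0.001, -0.001, -1.0]]
force: [-4.1, -2.5, 5.2]
grip_width: 0.0231
```

```bash
python3 go.py .499 .0921 .045 5
```

```text
t 43.025 p [0.499  0.0919 0.0444] psi 5.06 d tool cm [ 0.    0.02 -0.06] twist 0.06 F [-4.1 -2.5  5.2] w 0.0231
```

Emit:
jog_arm:
  series: "0.7 0 0 0 0;0.6 0 0 0 0;0.3 0 0 0 0;0 0 0 0 0;0 0 0 0 0;0 0 0 0 0;0 0 0 0 0;0 0 0 -2 0;0 0 0 -4 0;0 0 0 -6 0;0 0 0 -6 0;0 0 0 0 0"

```text
t: 44.52
position: [0.5032, 0.0924, 0.2299]
tcp_rot: [[-0.996, -0.088, 0.013], [-0.088, 0.996, 0.0], [-0.013, -0.001, -1.0]]
force: [0.8, 0.1, 0.6]
grip_width: 0.0941
```

```bash
python3 snap.py x1; python3 - <<'E'
from h import *
for n in("scene","side"): cv2.imwrite(f"pics/{n}1.png",get_image(n))
E
```

```text
44.525 [0.5032 0.0924 0.2299] [[-0.996, -0.088, 0.013], [-0.088, 0.996, 0.0], [-0.013, -0.001, -1.0]] [0.8 0.1 0.6] 0.0941 [  1.   3.  97.   0.  79. -94.]
```

Emit:
jog_arm:
  series: "0 0 -4.5 0 0;0 0 -4.5 0 0;0 0 -4.5 0 0;0 0 -4.5 0 0;0 0 0 0 0;0 0 0 0 0"

```text
t: 45.42
position: [0.5137, -0.0863, 0.2214]
tcp_rot: [[-0.996, -0.087, -0.004], [-0.087, 0.996, 0.002], [0.004, 0.002, -1.0]]
force: [-0.4, -0.6, 0.6]
grip_width: 0.0938
```

```bash
python3 snap.py x2
```

```text
45.425 [ 0.5137 -0.0863  0.2214] [[-0.996, -0.087, -0.004], [-0.087, 0.996, 0.002], [0.004, 0.002, -1.0]] [-0.4 -0.6  0.6] 0.0938 [ -19.    6.   96.    0.   79. -114.]
```

Emit:
jog_arm:
  series: "0 0 -5 0 0;0 0 -5 0 0;0 0 -5 0 0;0 0 0 0 0;0 0 0 0 0"

```text
t: 46.1
position: [0.528, -0.2348, 0.2229]
tcp_rot: [[-0.996, -0.089, -0.001], [-0.089, 0.996, 0.001], [0.001, 0.002, -1.0]]
force: [0.8, -0.3, -1.4]
grip_width: 0.094
```

```bash
python3 snap.py x3
```

```text
46.1 [ 0.528  -0.2348  0.2229] [[-0.996, -0.089, -0.001], [-0.089, 0.996, 0.001], [0.001, 0.002, -1.0]] [ 0.8 -0.3 -1.4] 0.094 [ -33.   12.   88.    0.   80. -128.]
```

View pics/x2.png

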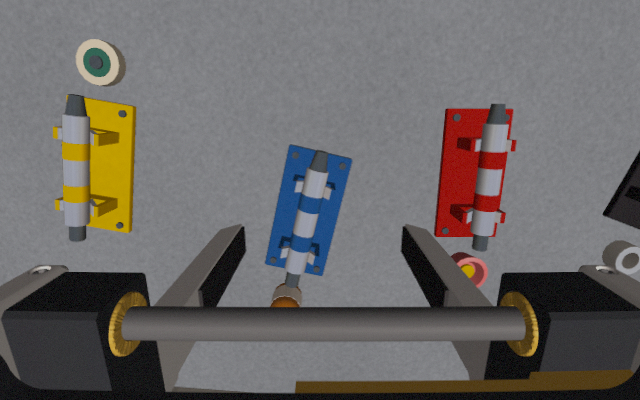

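View pics/side1.png

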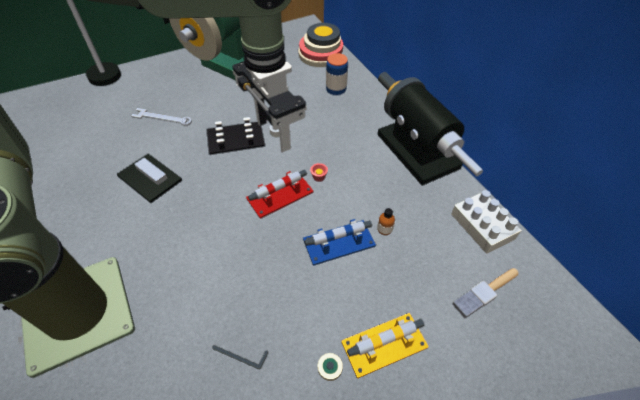

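```bash
python3 - <<'E'
from h import *
for n in("x1","x2","x3"):
    im=cv2.imread(f"pics/{n}.png")
    for col in("red","blue","yellow"):
        m=mask(im,col,110,40);m[285:]=0
        print(n,col,[b[:2] for b in blobs(m,100) if b[0]<900])
E
```

```text
x1 red [(715, [322.1, 263.7])]
x1 blue []
x1 yellow [(150, [323.1, 261.3])]
x2 red [(292, [478.0, 272.1]), (118, [509.0, 120.5]), (117, [459.7, 256.6])]
x2 blue []
x2 yellow [(121, [467.6, 270.1])]
x3 red [(362, [569.3, 260.3]), (125, [593.9, 260.6])]
x3 blue [(166, [470.6, 169.5])]
x3 yellow []
```

Every arbor now lies on its own colour, and the wheels and bottle stand where they were. As a check I'll triangulate the plain steel patch between the bands, since the bands merge with plates of the same colour.

```bash
python3 - <<'E'
from h import *
import pickle
S={n:(cv2.imread(f"pics/{n}.png"),pickle.load(open(f"pics/{n}.pkl","rb"))[1]) for n in("x1","x2","x3")}
CR={"red":(.499,.0921,5.0),"blue":(.563,-.1016,-8.2),"yellow":(.5267,-.3513,-5.5)}
pairs={"red":("x1","x2"),"blue":("x2","x3"),"yellow":("x2","x3")}
for col,(x,y,yaw) in CR.items():
    C=[];E=[]
    d=np.array([np.cos(np.radians(yaw)),np.sin(np.radians(yaw)),0])
    for n in pairs[col]:
        im,c=S[n];h=cv2.cvtColor(im,cv2.COLOR_BGR2HSV)
        m=((h[...,1]<60)&(h[...,2]>130)).astype(np.uint8);m[290:]=0
        m=cv2.morphologyEx(m,cv2.MORPH_OPEN,np.ones((5,5),np.uint8))
        got=[]
        for s in(0,-.046,.046):
            px=proj(c,[np.array([x,y,.045])+s*d])[0]
            bl=[b for b in blobs(m,60) if np.hypot(*(np.array(b[1])-px))<14]
            bl.sort(key=lambda b:np.hypot(*(np.array(b[1])-px)))
            got.append((bl[0][:2] if bl else None,px.round(1).tolist()))
        print(col,n,got)
        C.append((got[0][0],c));E.append(got)
    if all(a[0] for a in C):
        P,r=tri(C[0][1],C[0][0][1],C[1][1],C[1][0][1])
        e=P-np.array([x,y,0]);n_=np.array([-d[1],d[0],0])
        print("  centre",P.round(4),"res",round(r,4),"in cradle x,y,z mm",(1000*np.array([e@d,e@n_,P[2]])).round(1))
    for k in(0,1):
        a,b=E[k][1][0],E[k][2][0]
        if a and b:
            w=onz(C[k][1],[a[1],b[1]],.045);v=w[1]-w[0];print("  yaw",np.degrees(np.arctan2(v[1],v[0])).round(2),"cradle",yaw)
E
```

```text
red x1 [((477, [324.0, 172.8]), [323.0, 173.2]), ((630, [326.0, 129.4]), [323.0, 130.4]), ((472, [325.1, 213.1]), [322.9, 213.0])]
red x2 [((428, [491.6, 182.0]), [487.7, 182.3]), ((510, [498.9, 138.7]), [493.4, 139.3]), ((432, [486.8, 222.6]), [482.3, 222.4])]
  centre [0.4973 0.0931 0.0506] res 0.0 in cradle x,y,z mm [-1.6  1.1 50.6]
  yaw 4.58 cradle 5.0
  yaw 4.62 cradle 5.0
blue x2 [((414, [305.7, 224.4]), [304.7, 223.4]), ((536, [316.7, 185.1]), [313.9, 184.1]), ((372, [296.4, 262.3]), [296.1, 260.2])]
blue x3 [((382, [441.7, 222.2]), [438.2, 221.5]), ((461, [456.9, 183.2]), [451.8, 182.5]), (None, [425.4, 258.1])]
  centre [ 0.5615 -0.1003  0.0516] res 0.0003 in cradle x,y,z mm [-1.7  1.1 51.6]
  yaw -9.61 cradle -8.2
yellow x2 [((523, [72.9, 173.1]), [76.5, 172.3]), ((672, [72.0, 129.5]), [76.1, 129.7]), (None, [77.0, 212.3])]
yellow x3 [((494, [212.7, 170.3]), [214.0, 170.0]), ((554, [217.5, 126.1]), [218.4, 126.9]), ((430, [208.3, 211.8]), [209.9, 210.3])]
  centre [ 0.5261 -0.3507  0.0509] res 0.0005 in cradle x,y,z mm [-0.7  0.5 50.9]
  yaw -5.86 cradle -5.5
```

z reads 51 mm with this mask, against 45–46 mm from the bands. I suspect the bright patch leaves out the bar's shaded flank and so biases upward. I'll run the same method on the starting views, where the arbors were known to be seated.

```bash
python3 - <<'E'
from m import *
def patch(n,p,vmin,S):
    im,c=S[n];h=cv2.cvtColor(im,cv2.COLOR_BGR2HSV)
    m=((h[...,1]<60)&(h[...,2]>vmin)).astype(np.uint8);m[290:]=0
    m=cv2.morphologyEx(m,cv2.MORPH_OPEN,np.ones((5,5),np.uint8))
    px=proj(c,[p])[0];bl=sorted((np.hypot(*(np.array(b[1])-px)),b[1],b[0]) for b in blobs(m,60));return bl[0]
for n1,n2,p in(("w1","w2",(.5002,.0925,.0455)),("w2","w3",(.5002,.0925,.0455)),("w3","w4",(.525,-.3518,.0455)),("w3","w4",(.5689,-.1026,.0455))):
  for v in(130,):
    a=patch(n1,p,v,V);b=patch(n2,p,v,V);P,r=tri(V[n1][1],a[1],V[n2][1],b[1]);print(n1,n2,v,"before:",P.round(4),round(r,4),"vs bands",p,a[2],b[2])
# now: silhouette sides of the bar near each seat, profile across centre patch
X={n:(cv2.imread(f"pics/{n}.png"),pickle.load(open(f"pics/{n}.pkl","rb"))[1]) for n in("x1","x2","x3")}
CR={"red":(.499,.0921,5.0,"x1","x2"),"blue":(.563,-.1016,-8.2,"x2","x3"),"yellow":(.5267,-.3513,-5.5,"x2","x3")}
for col,(x,y,yaw,n1,n2) in CR.items():
    q=[]
    for n in(n1,n2):
        im,c=X[n];h=cv2.cvtColor(im,cv2.COLOR_BGR2HSV)
        m=(h[...,1]<70).astype(np.uint8)
        px=proj(c,[(x,y,.045)])[0].round().astype(int)
        rows=[]
        for r in range(px[1]-4,px[1]+5):
            cc=px[0];l=cc
            while m[r,l-1]:l-=1
            rr=cc
            while m[r,rr+1]:rr+=1
            rows.append((l,rr))
        q.append((np.mean(rows),px[1])); print(col,n,px,"edges",np.mean(rows,0).round(1))
    P,r=tri(X[n1][1],q[0],X[n2][1],q[1]);print("  edge-mid axis",P.round(4),round(r,4))
E
```

```text
w1 w2 130 before: [0.499  0.0932 0.0501] 0.0002 vs bands (0.5002, 0.0925, 0.0455) 518 493
w2 w3 130 before: [0.499  0.0931 0.0514] 0.0002 vs bands (0.5002, 0.0925, 0.0455) 493 422
w3 w4 130 before: [ 0.5239 -0.3506  0.0504] 0.0004 vs bands (0.525, -0.3518, 0.0455) 488 451
w3 w4 130 before: [ 0.5673 -0.1012  0.0522] 0.0001 vs bands (0.5689, -0.1026, 0.0455) 398 371
red x1 [323 173] edges [313. 333.]
red x2 [488 182] edges [476.7 499.6]
  edge-mid axis [0.4986 0.0921 0.0456] 0.0001
blue x2 [305 223] edges [294.7 315.3]
blue x3 [438 222] edges [427.  449.6]
  edge-mid axis [ 0.5632 -0.1013  0.0445] 0.001
yellow x2 [ 76 172] edges [-7.8 88. ]
yellow x3 [214 170] edges [202.7 223.9]
  edge-mid axis [ 0.511  -0.3289  0.1158] 0.0006
```

The bias is confirmed: the same mask reads 50–52 mm for the arbors in their starting seats. By the bar's side edges, red is at z = 45.6 mm and blue at 44.5 mm. Yellow's edge search ran off the bar in one view, but its patch reading of 50.9 mm matches a seated arbor. Handing in.

```bash
python3 - <<'E'
from h import *
a=cv2.imread("pics/side0.png");b=cv2.imread("pics/side1.png")
for n,(x,y) in dict(cup=(319,171),bottle=(387,222),flat=(330,366)).items():
    t=a[y-16:y+17,x-14:x+15];r=cv2.matchTemplate(b[y-30:y+31,x-30:x+31],t,cv2.TM_CCOEFF_NORMED);_,v,_,l=cv2.minMaxLoc(r);print(n,"shift px",l[0]-16,l[1]-14,round(v,3))
print(close_job())
E
```

```text
cup shift px 0 0 0.996
bottle shift px 0 0 0.991
flat shift px 0 0 0.999
the job is handed in; nothing more can be done
None
```

All three arbors lie in the cradles of their own colours. I handed the job in at about 46 s of the 106 s allowed; the hand-in reported no verdict.

**What I did:** I parked the red arbor in the middle hollow of the ribbed bed. Then I moved blue to the blue cradle, yellow to the yellow cradle, and red from the bed to the red cradle. Each one was lowered until the force showed contact before I opened the jaws.

**Last checks:**

| Arbor | Off centre lengthwise | Off centre sideways | Yaw off the cradle |
|---|---|---|---|
| Red | −1.6 mm | 1.1 mm | about 0.4° |
| Blue | −1.7 mm | 1.1 mm | about 1.4° |
| Yellow | −0.7 mm | 0.5 mm | about 0.4° |

- **Bystanders:** the cup wheel, oil bottle and flat wheel show no shift in the side view.
- **Heights that disagreed:** the steel-patch check read the axes at about 51 mm, on or just over the 51 mm limit. The same check read 50–52 mm on the arbors in their starting seats, where the bands gave 45–46 mm, so I take it as a bias. Using the bar's side edges instead, red reads 45.6 mm and blue 44.5 mm.
- **Check that failed:** the edge measurement for yellow ran off the bar in one view. Its height rests on the patch reading and the contact force when it was laid down.

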